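# Snap a socket onto the clamped ratchet and tug-test it

## Robot

A 6-joint arm with a two-finger parallel gripper is mounted at the origin on the work surface. World frame = base frame: x ahead of the robot, y to its left, z up, the work surface at z = 0. Lengths are in mm, angles in rad, forces in N, time in s.
With the tool pointing down it reaches from about 325 to 900 mm from the base axis. Payload 3.5 kg.
Tool frame: the origin (TCP) lies at the very end of the fingers, on their centre line; the grasp point (between the pads) lies 19 mm behind it (env.pinch_z is the distance from the TCP to the grasp point, in mm); z points along the fingers, y is the direction in which the jaws open and shut (so a half turn about z gives the same grasp; the last joint's range is limited). The gripper opens to 85 mm and grips with 20 to 120 N. Pads are 22 mm wide; open, the fingers measure 114 mm over their backs; the gripper's body (76 mm by 85 mm) begins 54 mm behind the grasp point. The pads swing forward as they close: fully open they stand 13 mm farther back than shut.
Start: joints at [1.099, 0.276, -0.026, 1.268, 0, 1.467], TCP at [225.316, 582.97, 231.313] pointing down, gripper open.
Joint ranges: [-3.12, 3.12], [-0.85, 1.88], [-1.08, 1.24], [-1.95, 2.15], [-1.57, 1.53], [-3.14, 3.14]. Speed limits (rad/s): [2.57, 2.57, 3.14, 3.14, 3.14, 3.14].

## Interface

Orientations are given as a rotation vector (axis times angle).
In Python, from bench import env gives the robot as it stands.
- The arm moves only by the tool apply_moves, never from a script. Its argument "steps" is a list of rows, each a list of 3 entries, a list of its own where there are three numbers: the shift along the tool's x, y, z in m, then the turn about the tool's z in degrees, then the closure, from 0 (fully open) to 1 (shut). In form: [[[dx, dy, dz], turn, hand], ...]. A call has 1 to 5 rows; each row shifts and turns the commanded pose from where the row before left it, along the tool's axes as they then stand; what a row does not reach is not made up. A row lasts 1/10 s, in which the tool goes at most 50 mm and 8.59 degrees, less where a joint would pass 70% of its speed; a pose out of reach is approached as far as the arm can. A call is refused whole if a number of a shift passes 0.05 or a number of a turn 8.59, either way. A call with a gripper value outside its range is refused whole. The fingers move at their own pace and stop on an object; the grip force is fixed at half the most. Time passes only in rows, so rows that do not move let the fingers close. It gives the time, the measured TCP pose, the force and the opening at its end, in the units of the state.
- env.get_state(): the state, without advancing time (a new reading comes with each control period).
- env.camera(name): name is "scene" or "top" or "wrist"; returns a dict with "img" (384x512x3 uint8, blue, green, red), "mtx" (3x3 intrinsics, pixels), "rvec" (rotation vector, rad) and "tvec" (3), from world to camera coordinates, as OpenCV has them; the wrist camera has in their place "mount" (4x4, takes a point from camera to tool coordinates, whose origin is the TCP and whose axes are the flange's). Camera axes: x right, y down, z forward; pixel columns grow to the right and rows downward; lengths in mm; the calibration is good to about 2 mm. The wrist camera is an equidistant fisheye: a pixel r from the principal point sees the ray r / f radians off the axis. A picture is of the moment at which its call begins: read the wrist's pose just before it. There is no depth.
- env.sign_off(): hands the job in, once; it reports no verdict.
The state is a dict: "time_s": time; "qpos": joint angles; "joint_velocities": joint speeds; "joint_efforts": joint torques, N m; "tool_pos": TCP position; "orientation": TCP orientation; "contact_force": force on the tool from outside, world axes, zero at the start; "torque": the same for the moment, N m; "gripper_width": finger opening in mm.
Only numpy, scipy, OpenCV 4.12 (cv2) and the standard library are available. Lean on these libraries where they do the work, as an engineer would, in place of code of your own. Each camera call takes 0.05 s, during which the arm holds its last target.

## Task

Put the middle-sized of the three chrome sockets, square drive end down, onto the upright drive stud of the clamped ratchet and press it gently past its spring latch until it sits fully home. Then prove that it is retained: keep hold of it, take up the play and pull straight up with a steady 12 N for one second, then let go, leaving it on the stud. Use no more than 20 N to push it past the latch or to tug it, nor more than 40 N against the shoulder, and leave everything else on the bench where it is.

Things in the scene. Friction and masses are not known exactly. Their poses are not given: they have to be found in the camera images.
- socket_mid_center (a point): centre (half-way up, 23 mm above its foot) of the middle-sized chrome socket: loose, 160 g, upright on the bench, hexagon mouth up, drive end down. Round, 30 mm across, 46 mm tall. Its upper 20 mm has four flats, 26 mm apart and 15 mm wide, facing its own +x, -x, +y and -y: grip it there, about 36 mm above its foot, with 40 to 60 N
- socket_mid_foot (a point): centre of the underside of the same socket, z up. Here is its square drive hole, 14 mm wide and 23.5 mm deep, sides parallel to the flats, so it fits the stud any of four ways round. A lip 5 mm high runs round the mouth of the hole; above it is a groove for the latch
- socket_mid: the same socket as a body; origin at the centre of its underside
- drive (a point): centre of the flat round shoulder (36 mm across) at the base of the ratchet's upright stud, 46 mm above the bench; the socket's foot rests here when fully home. z up; the stud's four sides face this frame's x and y
- stud_top (a point): middle of the top of the steel drive stud, 22 mm above the shoulder. The stud is 13 mm square and tapers to 8.4 mm over its top 4 mm
- latch_zone (a point): point on the stud's axis 12 mm above the shoulder. Around here two spring noses stand 3 mm out of the stud's +x and -x sides, square below, sloped on top: 4 to 14 N of push drives them in and lets the lip pass. Then the socket drops free to the shoulder, held with 1.5 to 6.5 mm of up-and-down play (it differs each time), then a hard stop. Before that, a tug lifts it off
- ratchet: the fixed unit: ratchet lying with its stud up, on a plywood board (110 by 290 mm, 18 mm thick), its black handle held between wooden blocks by an orange bar clamp. Origin on the bench right below the stud's axis; the handle runs along its +y, the clamp is centred 135 mm along +y, reaches 95 mm along +x and 62 mm along -x, and is 84 mm high
- socket_small: smaller socket, 24 mm in diameter, 36 mm tall; origin at its underside; leave alone
- socket_big: bigger socket, 37 mm in diameter, 56 mm tall; origin at its underside; leave alone
- mug: white ceramic mug of pencils, 82 mm across, 170 mm tall with the pencils; origin at its underside; leave alone
- wrench: steel wrench 170 mm long lying flat; leave alone
- screwdriver: screwdriver 190 mm long lying flat; leave alone
- jar: glass jar with a steel cap, 64 mm across, 70 mm tall; origin at its underside; leave alone
- tape: roll of paper tape, 96 mm across, 24 mm tall; origin at its underside; leave alone

How it is judged:
By the outcome, as a careful person would: the job done as asked, in the order asked, and still so for the second after the job is handed in, with the robot touching nothing.
It also fails if it takes over 61 s, if anything falls off the work surface, if the arm or the gripper's body presses on something with over 40 N, if the wrist force passes 120 N, or if a joint passes its speed limit or range.

## Working session

There is one attempt and no reset: what is moved stays moved. The work goes in short steps, Python scripts to look and compute and a tool call to move; the robot and the scene stay as the last step left them, time stands still between calls to the robot, and variables do not carry over. Pictures are saved under pics/ and viewed, and the job is handed in when it is done.

Besides the shell and the picture viewer there is one more tool, called after ">>>" by a JSON object that holds its "op" and its "data", one argument or row to a line. apply_moves: Moves the arm, as the interface text tells. Its arguments: {"type":"object","properties":{"steps":{"type":"array","items":{"type":"array"}}},"required":["steps"]}

```bash
mkdir -p pics; ls; cat > h.py <<'E'
import cv2,numpy as np
from bench import env
def snap(n,tag):
    c=env.camera(n); cv2.imwrite(f'pics/{tag}.png',c['img']); np.savez(f'pics/{tag}.npz',**{k:np.array(v) for k,v in c.items()}); return c
def ray(c,px):
    R=cv2.Rodrigues(np.array(c['rvec'],float))[0]; t=np.array(c['tvec'],float).ravel()
    d=R.T@np.linalg.inv(np.array(c['mtx'],float))@np.array([px[0],px[1],1.]); return -R.T@t,d
def onplane(c,px,z):
    o,d=ray(c,px); return o+d*(z-o[2])/d[2]
E
python3 - <<'E'
from h import *
for n in ['scene','top','wrist']: c=snap(n,n+'0'); print({k:v for k,v in c.items() if k!='img'})
print(env.get_state(),env.pinch_z)
E
```

```text
pics
{'mtx': array([[400.28440303,   0.        , 255.93008631],
       [  0.        , 400.28440303, 188.88068753],
       [  0.        ,   0.        ,   1.        ]]), 'rvec': array([ 2.10151968,  0.94507637, -0.47302308]), 'tvec': array([-276.44968405, -259.94219835, 1405.15863445])}
{'mtx': array([[393.32638023,   0.        , 262.27944723],
       [  0.        , 393.32638023, 199.56618357],
       [  0.        ,   0.        ,   1.        ]]), 'rvec': array([ 2.11360784, -2.17268017,  0.16324018]), 'tvec': array([-103.07697847,  565.32335881, 1017.33691189])}
{'mtx': array([[297.31863964,   0.        , 253.10545734],
       [  0.        , 297.31863964, 188.80948377],
       [  0.        ,   0.        ,   1.        ]]), 'mount': array([[-6.10138461e-04, -9.59184537e-01, -2.82780218e-01,
         7.14931981e+01],
       [ 9.99999811e-01, -5.62208931e-04, -2.50640703e-04,
        -1.28065329e+00],
       [ 8.14291221e-05, -2.82780317e-01,  9.59184698e-01,
        -1.42205599e+02],
       [ 0.00000000e+00,  0.00000000e+00,  0.00000000e+00,
         1.00000000e+00]])}
{'time_s': 0.15, 'qpos': array([ 1.09862055e+00,  2.77014544e-01, -2.75358375e-02,  1.26798127e+00,
        5.48300215e-05,  1.46742414e+00]), 'joint_velocities': array([ 1.08558747e-03, -2.53144289e-03,  3.36300565e-03, -2.17278779e-03,
       -4.44918877e-05, -2.29363638e-04]), 'joint_efforts': array([ 1.66624213e-04, -4.46057010e+01,  2.95638245e+01,  1.05133932e-02,
       -1.84871346e-04,  5.06146549e-06]), 'tool_pos': array([225.02200534, 582.45744216, 230.39576618]), 'orientation': array([-5.75937660e-01, -3.08779353e+00,  2.58886253e-03]), 'contact_force': array([ 0.33946486, -0.96407388, -0.09229933]), 'torque': array([ 0.0503814 , -0.02301115, -0.00539443]), 'gripper_width': 84.97543534142163} 18.700000000000003
```

View pics/top0.png

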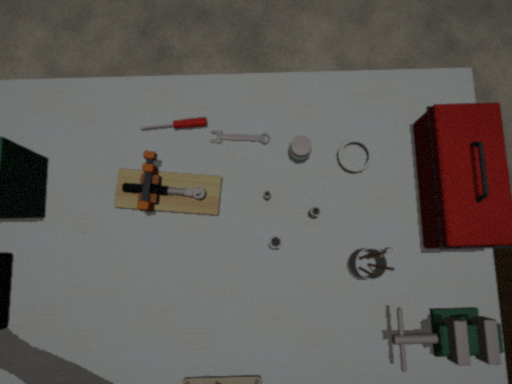

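View pics/scene0.png

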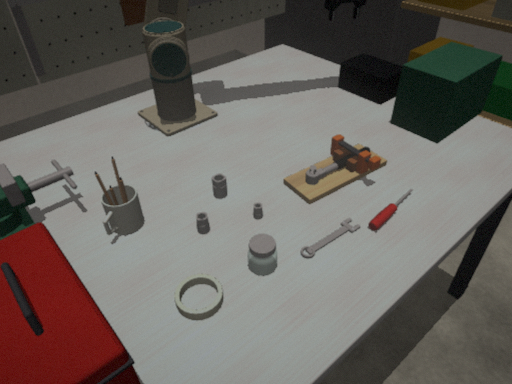

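View pics/wrist0.png

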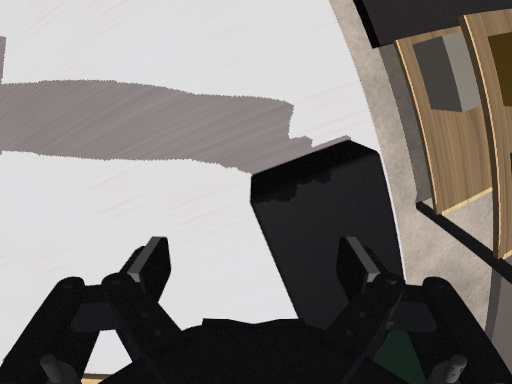

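```bash
python3 - <<'E'
from h import *
t=np.load('pics/top0.npz');s=np.load('pics/scene0.npz')
a=cv2.resize(t['img'][110:270,100:340],None,fx=3.3,fy=3.3,interpolation=cv2.INTER_CUBIC);cv2.imwrite('pics/topz.png',a)
a=cv2.resize(s['img'][120:260,180:400],None,fx=3.6,fy=3.6,interpolation=cv2.INTER_CUBIC);cv2.imwrite('pics/scz.png',a)
for n,p,z in [('small',(267,195),36),('mid',(314,211),46),('big',(275,242),56),('stud',(200,193),68)]:print(n,onplane(t,p,z))
for n,p,z in [('small',(258,206),36),('mid',(202,215),46),('big',(219,178),56),('stud',(312,170),68)]:print(n,onplane(s,p,z))
E
```

```text
small [ 575.48096778 -131.80426989   36.        ]
mid [ 527.02563993 -256.02808301   46.        ]
big [ 447.00346537 -148.77663863   56.        ]
stud [580.47029001  45.16346659  68.        ]
small [ 581.70311845 -131.66953715   36.        ]
mid [ 525.51687599 -256.65781772   46.        ]
big [ 450.14719178 -149.26180384   56.        ]
stud [598.3528852   38.81129697  68.        ]
```

View pics/topz.png

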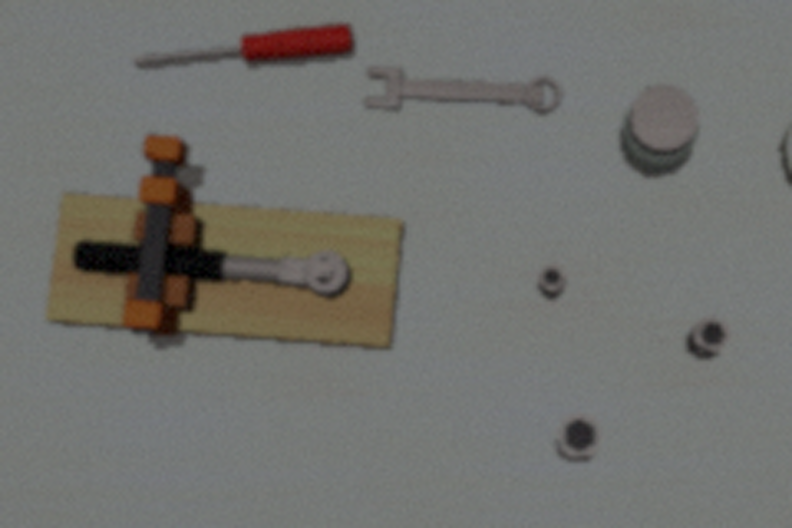

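View pics/scz.png

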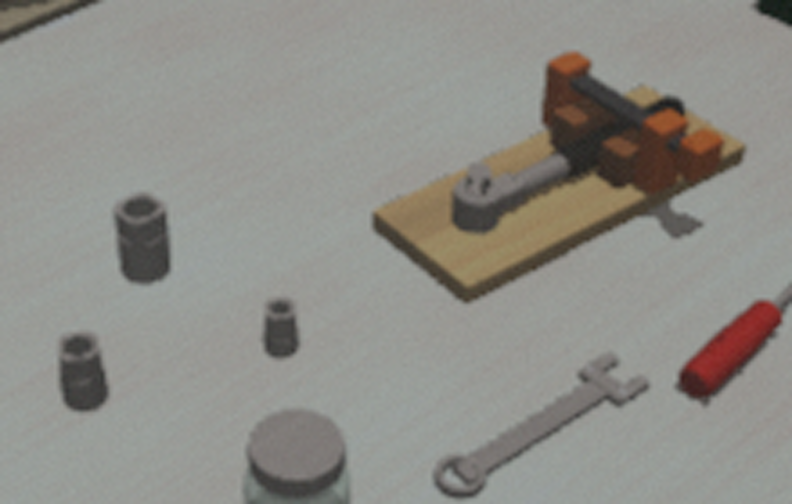

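```bash
cat >> h.py <<'E'
from scipy.spatial.transform import Rotation as Ro
def tri(pairs):
    A=np.zeros((3,3));b=np.zeros(3)
    for o,d in pairs:
        d=d/np.linalg.norm(d);P=np.eye(3)-np.outer(d,d);A+=P;b+=P@o
    x=np.linalg.solve(A,b); return x,[np.linalg.norm((np.eye(3)-np.outer(d,d)/(d@d))@(x-o)) for o,d in pairs]
def wray(c,st,px):
    K=np.array(c['mtx']);v=np.array([px[0]-K[0,2],px[1]-K[1,2]])/K[0,0];r=np.hypot(*v)
    d=np.array([v[0]/r*np.sin(r),v[1]/r*np.sin(r),np.cos(r)]) if r>0 else np.array([0,0,1.])
    M=np.array(c['mount']);R=Ro.from_rotvec(st['orientation']).as_matrix()
    return np.array(st['tool_pos'])+R@M[:3,3],R@(M[:3,:3]@d)
def wplane(c,st,px,z):
    o,d=wray(c,st,px);return o+d*(z-o[2])/d[2]
def wproj(c,st,p):
    M=np.array(c['mount']);R=Ro.from_rotvec(st['orientation']).as_matrix()
    q=M[:3,:3].T@(R.T@(np.array(p)-st['tool_pos'])-M[:3,3]);th=np.arctan2(np.hypot(q[0],q[1]),q[2]);u=q[:2]/np.hypot(q[0],q[1])*th
    K=np.array(c['mtx']);return u*K[0,0]+K[:2,2]
def rel(p):
    st=env.get_state();R=Ro.from_rotvec(st['orientation']).as_matrix()
    print('t',st['time_s'],'pos',st['tool_pos'].round(2),'q',st['qpos'].round(3),'F',st['contact_force'].round(2),'w',round(st['gripper_width'],2))
    xa=np.degrees(np.arctan2(R[1,0],R[0,0]));print('xaxis yaw',xa.round(3),'zaxis',R[:,2].round(4))
    print('tool shift mm',(R.T@(np.array(p)-st['tool_pos'])).round(2))
E
python3 - <<'E'
from h import *
t=np.load('pics/top0.npz');s=np.load('pics/scene0.npz')
T=lambda x,y:(x/3.3+100-.35,y/3.3+110-.35)
S=lambda x,y:(x/3.6+180-.35,y/3.6+120-.35)
for n,a,b in [('mid',(712,333),(81,346)),('stud',(328,271),(480,168)),('big',(580,435),(141,207))]:
    print(n,tri([ray(t,T(*a)),ray(s,S(*b))]))
st=env.get_state()
rel([587,43,170])
E
```

```text
mid (array([ 528.39190592, -259.05729214,   46.99778695]), [np.float64(0.7655859991298506), np.float64(0.7655859991298314)])
stud (array([586.40347713,  50.59959169,  66.50800001]), [np.float64(3.4498099774162316), np.float64(3.4498099774162774)])
big (array([ 448.62398622, -149.30480505,   57.84325352]), [np.float64(0.6261730141514718), np.float64(0.6261730141515959)])
t 0.15 pos [225.02 582.46 230.4 ] q [ 1.099  0.277 -0.028  1.268  0.     1.467] F [ 0.34 -0.96 -0.09] w 84.98
xaxis yaw 158.869 zaxis [-8.0e-04 -1.5e-03 -1.0e+00]
tool shift mm [-532.13 -372.59   60.91]
```

>>> {"op": "apply_moves", "data": {
  "steps": [
    [[-0.04,-0.028,0],0,0],
    [[-0.04,-0.028,0],0,0],
    [[-0.04,-0.028,0],0,0],
    [[-0.04,-0.028,0],0,0],
    [[-0.04,-0.028,0],0,0]
  ]
}}

```text
time_s: 0.65
tool_pos: [361.9, 378.5, 231.0]
orientation: [-0.575, -3.088, 0.0]
contact_force: [1.0, 0.4, 0.6]
gripper_width: 85.2
```

>>> {"op": "apply_moves", "data": {
  "steps": [
    [[-0.04,-0.028,0],0,0],
    [[-0.04,-0.028,0],0,0],
    [[-0.04,-0.028,0],0,0],
    [[-0.04,-0.028,0.015],0,0],
    [[-0.04,-0.028,0.015],0,0]
  ]
}}

```text
time_s: 1.15
tool_pos: [497.5, 177.6, 202.1]
orientation: [0.576, 3.087, 0.001]
contact_force: [1.0, 0.8, -0.5]
gripper_width: 85.6
```

>>> {"op": "apply_moves", "data": {
  "steps": [
    [[-0.04,-0.028,0.01],0,0],
    [[-0.04,-0.028,0.01],0,0],
    [[-0.04,-0.028,0.01],0,0],
    [[-0.012,-0.009,0],0,0],
    [[0,0,0],0,0]
  ]
}}

```text
time_s: 1.65
tool_pos: [586.7, 43.0, 171.2]
orientation: [-0.581, -3.086, 0.0]
contact_force: [-0.1, 0.4, 0.1]
gripper_width: 85.5
```

```bash
python3 - <<'E'
from h import *
st=env.get_state();c=snap('wrist','w1');np.savez('pics/w1st.npz',**st)
print(wproj(c,st,[586,46,68]))
cv2.imwrite('pics/w1z.png',cv2.resize(c['img'],None,fx=1.5,fy=1.5))
E
```

```text
[257.70216797 186.01696363]
```

View pics/w1z.png

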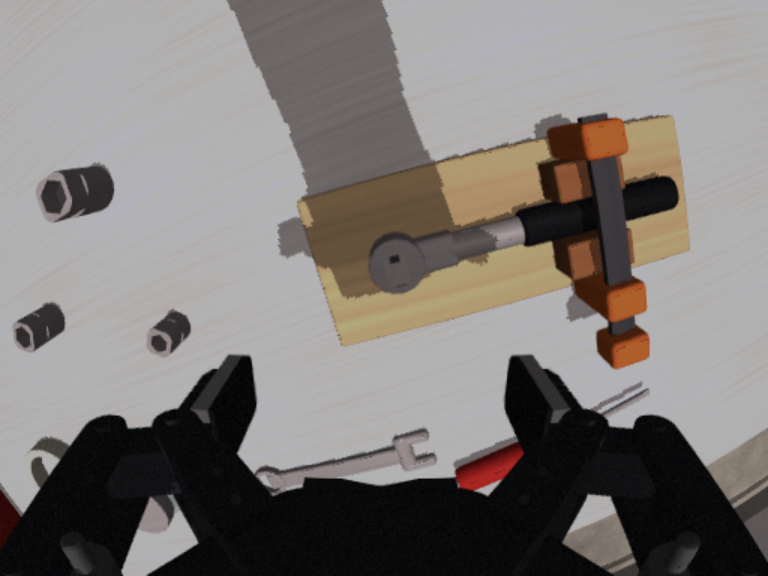

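```bash
python3 - <<'E'
from h import *
c=np.load('pics/w1.npz');a=c['img'][140:205,230:320].copy()
a=np.clip(a.astype(float)*2,0,255).astype(np.uint8)
cv2.imwrite('pics/w1s.png',cv2.resize(a,None,fx=8,fy=8,interpolation=cv2.INTER_CUBIC))
E
```

```text
(no output)
```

View pics/w1s.png

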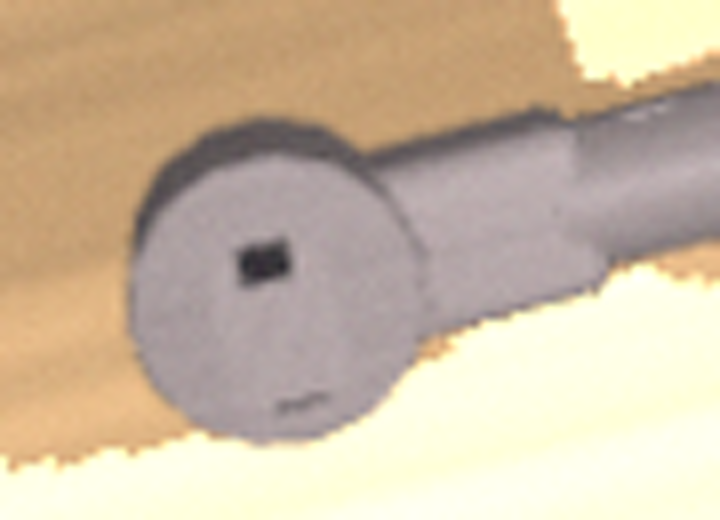

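```bash
python3 - <<'E'
from h import *
c=np.load('pics/w1.npz');g=c['img'][140:205,230:320,1].astype(float)
print(g[20:50,20:50].min(),np.percentile(g,[10,50,90]))
a=np.clip((g-60)*4,0,255).astype(np.uint8)
a=np.clip((cv2.GaussianBlur(g,(0,0),.7)-75)*7,0,255).astype(np.uint8)
cv2.imwrite('pics/w1t.png',cv2.resize(a,None,fx=8,fy=8,interpolation=cv2.INTER_CUBIC))
print(g[10:58:2,16:54:2].astype(int))
E
```

```text
22.0 [ 73.  82. 158.]
[[ 78  78  77  77  77  79  79  82  82  81  82  80  78  80  78  79  80  78
   80]
 [ 79  79  79  80  80  81  81  80  82  81  80  80  80  80  81  78  80  80
   79]
 [ 81  82  81  81  81  81  80  71  65  68  70  76  79  79  79  81  79  80
   81]
 [ 82  79  81  79  76  57  49  40  44  43  44  44  49  72  79  81  81  79
   71]
 [ 81  80  82  70  47  42  43  42  43  45  44  46  46  45  62  67  56  45
   45]
 [ 80  82  62  41  43  44  55  67  75  82  77  72  69  54  47  46  49  56
   67]
 [ 82  73  41  44  53  78  82  83  82  82  82  82  82  81  69  54  72  78
   81]
 [ 81  52  40  64  82  81  80  80  82  79  83  81  82  81  82  77  67  85
   86]
 [ 72  42  67  80  80  81  80  81  81  81  81  81  83  83  82  83  77  78
   84]
 [ 68  53  78  80  78  79  80  81  83  81  82  81  83  81  81  83  82  70
   86]
 [ 61  69  79  82  80  82  80  73  61  49  74  83  79  80  82  81  82  80
   71]
 [ 67  79  81  80  81  81  80  30  25  28  62  84  82  79  80  78  80  82
   74]
 [ 76  79  79  79  80  81  84  44  26  41  70  83  85  80  79  82  81  82
   77]
 [ 66  80  78  82  80  82
[... 166 characters left out ...]
  83  81  82  84  82  83  82  80  80  81  80
   77]
 [ 79  77  78  78  80  79  83  82  81  84  81  82  82  84  78  80  79  78
   68]
 [ 80  76  78  78  79  79  81  82  84  83  83  82  82  83  79  80  83  81
   81]
 [ 91  70  78  79  78  76  81  81  83  84  83  82  82  83  81  80  80  93
  150]
 [ 95  88  75  77  76  78  79  80  84  82  81  82  82  82  81  79  85 150
  158]
 [ 96  95  85  78  79  79  79  81  83  74  63  63  73  80  80  79 137 159
  160]
 [ 94  92  91  90  73  77  77  78  79  77  81  80  80  77  89 146 160 158
  158]
 [ 90  91  91  90 142  86  86  79  78  79  77  76  91 142 158 156 157 155
  155]
 [ 89 141 149 160 159 160 160 152 143 147 146 148 156 155 155 153 153 153
  154]]
```

View pics/w1t.png

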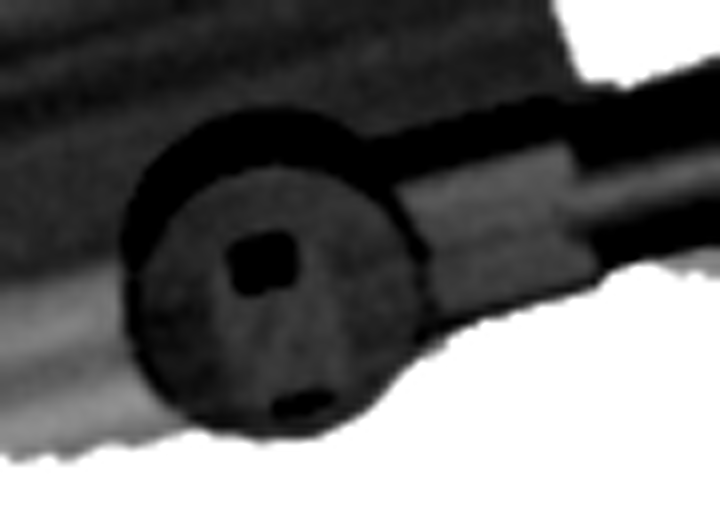

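```bash
python3 - <<'E'
from h import *
c=np.load('pics/w1.npz');st=dict(np.load('pics/w1st.npz'))
f=lambda x,y,z:wplane(c,st,(x/1.5,y/1.5),z)
P=[f(300,200,18),f(672,117,18),f(688,250,18),f(343,345,18)]
for a,b in [(0,1),(3,2),(0,3),(1,2)]:
    v=P[b]-P[a];print(np.hypot(*v[:2]).round(1),np.degrees(np.arctan2(v[1],v[0])).round(2))
for p in P: print(p.round(1))
s=lambda u,v:(230+u/8-.44,140+v/8-.44)
# disc boundary samples at z=46
pts=np.array([wplane(c,st,s(*p),46)[:2] for p in [(137,260),(133,310),(150,360),(185,410),(230,433),(285,442),(330,430),(375,402),(405,360),(420,305),(418,255),(400,215),(365,180),(320,158),(270,152),(220,163),(180,190),(155,220)]])
A=np.c_[2*pts,np.ones(len(pts))];x=np.linalg.lstsq(A,(pts**2).sum(1),rcond=None)[0];print('disc',x[:2],np.sqrt(x[2]+x[0]**2+x[1]**2))
for z in (46,58): print('dark', [wplane(c,st,s(*p),z).round(1) for p in [(238,247),(290,240),(292,277),(243,285),(278,410),(328,396)]])
print('handle at z~?',f(600,208,40)[:2])
E
```

```text
284.1 83.54
285.5 83.81
108.1 -7.1
106.8 -6.34
[527.1   7.6  18. ]
[559.1 289.8  18. ]
[665.2 278.   18. ]
[634.4  -5.8  18. ]
disc [585.89875854  52.92179981] 17.06940693998682
dark [array([578.5,  50.8,  46. ]), array([579.9,  56.7,  46. ]), array([584.1,  55.4,  46. ]), array([583. ,  49.7,  46. ]), array([598.6,  48.1,  46. ]), array([599.1,  54.2,  46. ])]
dark [array([575.9,  51.6,  58. ]), array([577.2,  57.2,  58. ]), array([581.2,  55.9,  58. ]), array([580.1,  50.5,  58. ]), array([595.,  49.,  58.]), array([595.5,  54.8,  58. ])]
handle at z~? [599.39132255 194.49996079]
```

```bash
python3 - <<'E'
from h import *
t=np.load('pics/top0.npz');print(onplane(t,(370,263),60))
c=np.load('pics/w1.npz');st=dict(np.load('pics/w1st.npz'))
for p in [(38,335),(165,340),(55,195)]:print(wplane(c,st,(p[0]/1.5,p[1]/1.5),46))
rel([528,-259,145])
E
```

```text
[ 386.04544465 -392.50563276   60.        ]
[ 531.63535228 -239.99228833   46.        ]
[ 576.48543265 -118.58442578   46.        ]
[ 444.78690342 -156.27130707   46.        ]
t 1.7 pos [585.78  44.46 171.54] q [-3.500e-02  2.490e-01 -1.920e-01  1.131e+00  1.000e-03  3.360e-01] F [-0.18  1.1   0.01] w 85.22
xaxis yaw 158.769 zaxis [-1.3e-03  6.0e-04 -1.0e+00]
tool shift mm [ -56.07 -303.79   26.42]
```

>>> {"op": "apply_moves", "data": {
  "steps": [
    [[-0.008,-0.043,0],0,0],
    [[-0.008,-0.043,0],0,0],
    [[-0.008,-0.043,0],0,0],
    [[-0.008,-0.043,0],0,0],
    [[-0.008,-0.043,0],0,0]
  ]
}}

```text
time_s: 2.2
tool_pos: [545.0, -169.3, 172.5]
orientation: [0.571, 3.089, 0.001]
contact_force: [1.3, 0.3, 0.4]
gripper_width: 85.7
```

>>> {"op": "apply_moves", "data": {
  "steps": [
    [[-0.008,-0.043,0.01],0,0],
    [[-0.008,-0.043,0.015],0,0],
    [[0,0,0],0,0],
    [[0,0,0],0,0]
  ]
}}

```text
time_s: 2.6
tool_pos: [529.1, -254.7, 146.8]
orientation: [-0.576, -3.087, -0.002]
contact_force: [-0.8, 1.4, 0.8]
gripper_width: 85.2
```

```bash
python3 - <<'E'
from h import *
st=env.get_state();c=snap('wrist','w2');np.savez('pics/w2st.npz',**st)
rel([528,-259,145]);p=wproj(c,st,[528,-259,46]);print(p)
cv2.imwrite('pics/w2z.png',cv2.resize(c['img'],None,fx=1.5,fy=1.5))
x,y=[int(v) for v in p];x0,y0=x-45,y-40;print(x0,y0)
a=c['img'][y0:y0+75,x0:x0+100]
cv2.imwrite('pics/w2s.png',cv2.resize(np.clip(a*1.5,0,255).astype(np.uint8),None,fx=8,fy=8,interpolation=cv2.INTER_CUBIC))
E
```

```text
t 2.65 pos [ 529.56 -254.24  147.2 ] q [-5.580e-01  2.670e-01 -2.220e-01  1.082e+00  1.000e-03 -1.900e-01] F [ 0.48  0.37 -0.28] w 85.43
xaxis yaw 158.942 zaxis [-2.0e-04  1.1e-03 -1.0e+00]
tool shift mm [-0.25 -5.    2.2 ]
[249.4272653  189.41655419]
204 149
```

View pics/w2z.png

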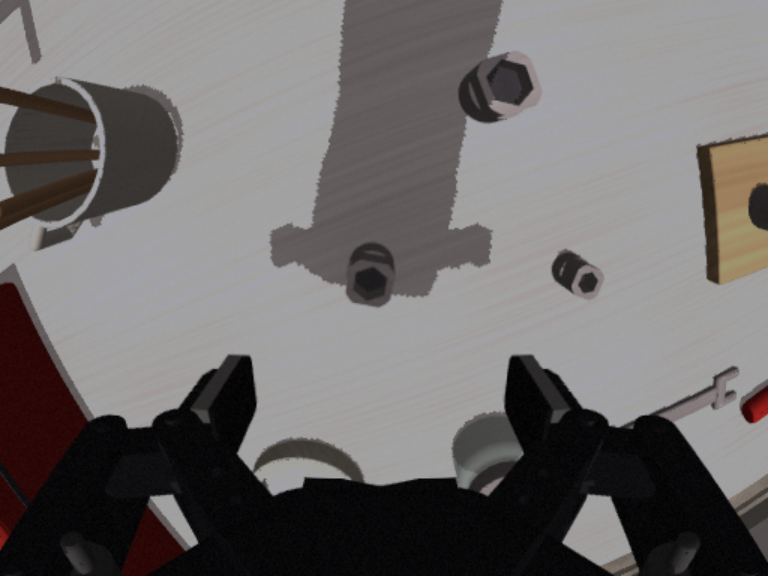

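View pics/w2s.png

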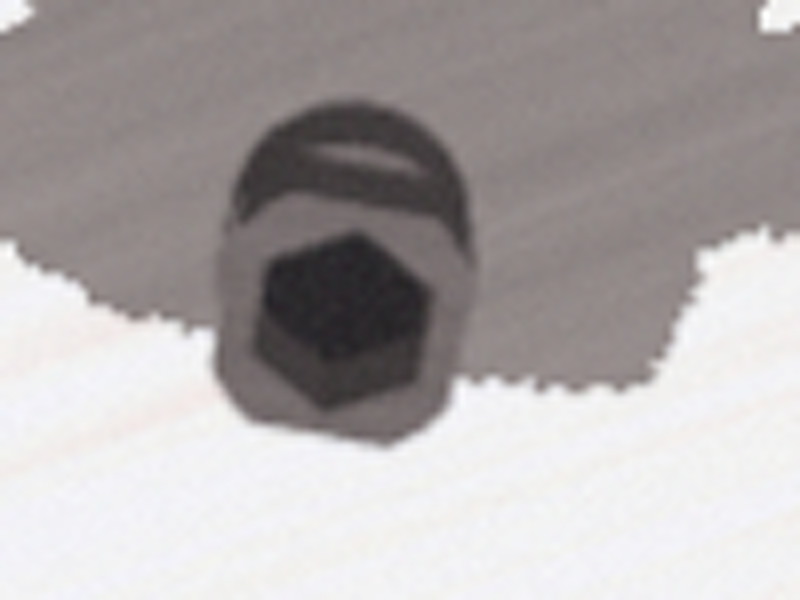

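```bash
python3 - <<'E'
from h import *
c=np.load('pics/w2.npz');st=dict(np.load('pics/w2st.npz'))
s=lambda p:wplane(c,st,(204+p[0]/8-.44,149+p[1]/8-.44),46)
print(s((342,320)))
for a,b in [((285,196),(430,215)),((255,425),(385,443)),((228,240),(215,365)),((474,270),(456,385))]:
    A,B=s(a),s(b);v=B-A;print(A[:2].round(1),B[:2].round(1),np.degrees(np.arctan2(v[1],v[0])).round(1)%90)
H=np.array([s(p) for p in [(358,230),(430,290),(418,378),(328,410),(252,350),(265,270)]]);print(H.mean(0))
for i in range(3):
    v=H[i]-H[i+3];print(np.degrees(np.arctan2(v[1],v[0]))%60,np.hypot(*v[:2]))
E
```

```text
[ 526.33151514 -261.19943629   46.        ]
[ 511.5 -261.8] [ 519.  -248.3] 61.1
[ 533.9 -274.3] [ 540.9 -262. ] 60.5
[ 513.8 -269.2] [ 526.1 -275.8] 61.9
[ 526.3 -246.1] [ 537.5 -252.5] 60.8
[ 526.51134436 -261.29528444   46.        ]
29.389479147815052 20.25755419681864
28.120223455617435 20.147317067133326
32.3539699395032 20.195107450106054
```

>>> {"op": "apply_moves", "data": {
  "steps": [
    [[0,0,0],8.0,0],
    [[0,-0.006,0],0,0],
    [[0,0,0.02],0,0],
    [[0,0,0.01],0,0],
    [[0,0,0],0,0]
  ]
}}

```text
time_s: 3.15
tool_pos: [525.4, -259.4, 115.3]
orientation: [-0.785, -3.038, -0.002]
contact_force: [0.0, -0.6, -0.4]
gripper_width: 85.3
```

```bash
python3 - <<'E'
from h import *
for i in range(2):
    st=env.get_state();c=snap('wrist',f'w3{i}');np.savez(f'pics/w3{i}st.npz',**st)
    rel([526.4,-261.3,16])
p=wproj(c,st,[526.4,-261.3,46]);print(p)
x,y=[int(v) for v in p];x0,y0=x-50,y-40;print(x0,y0)
a=c['img'][y0:y0+75,x0:x0+100]
cv2.imwrite('pics/w3s.png',cv2.resize(np.clip(a*1.5,0,255).astype(np.uint8),None,fx=8,fy=8,interpolation=cv2.INTER_CUBIC))
E
```

```text
t 3.2 pos [ 526.05 -259.95  116.21] q [-0.569  0.295 -0.257  1.021  0.    -0.063] F [-0.47 -0.39 -0.19] w 85.37
xaxis yaw 151.004 zaxis [-0.0019  0.0014 -1.    ]
tool shift mm [ -1.19  -1.04 100.21]
t 3.25 pos [ 526.67 -260.54  116.95] q [-0.569  0.294 -0.256  1.021  0.    -0.063] F [ 0.18 -0.84  0.25] w 85.43
xaxis yaw 150.972 zaxis [-5.e-04  4.e-04 -1.e+00]
tool shift mm [ -0.2   -0.81 100.95]
[253.43187918 201.28844668]
203 161
```

View pics/w3s.png

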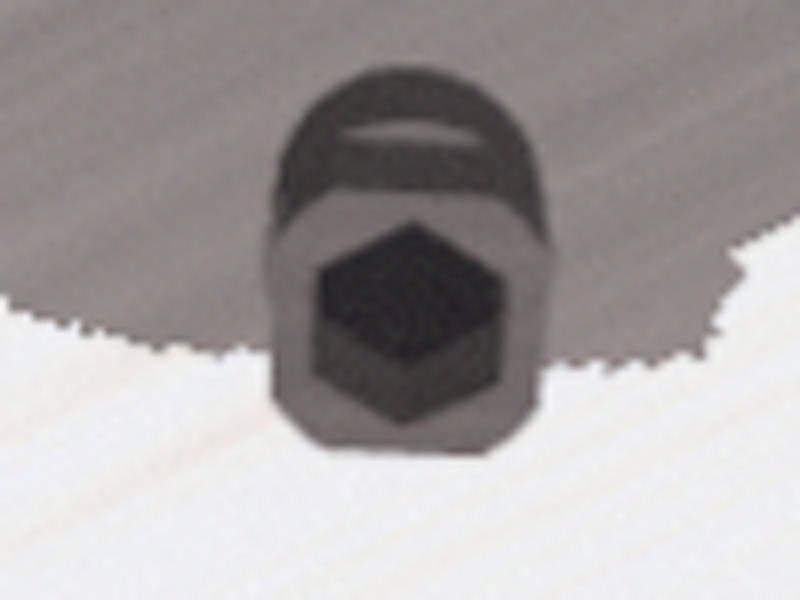

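>>> {"op": "apply_moves", "data": {
  "steps": [
    [[-0.0005,-0.001,0.03],0,0],
    [[0,0,0.03],0,0],
    [[0,0,0.025],0,0],
    [[0,0,0.014],0,0],
    [[0,0,0],0,0]
  ]
}}

```text
time_s: 3.75
tool_pos: [525.4, -261.5, 16.4]
orientation: [-0.789, -3.038, -0.002]
contact_force: [-0.4, -0.9, 0.5]
gripper_width: 85.5
```

```bash
python3 - <<'E'
from h import *
c=snap('wrist','w4')
rel([526.4,-261.3,16])
cv2.imwrite('pics/w4z.png',cv2.resize(c['img'],None,fx=1.5,fy=1.5))
E
```

```text
t 3.8 pos [ 526.54 -262.13   17.83] q [-0.572  0.404 -0.343  0.825  0.    -0.064] F [-0.46  0.47 -0.33] w 85.26
xaxis yaw 150.894 zaxis [-8.e-04  6.e-04 -1.e+00]
tool shift mm [0.52 0.66 1.83]
```

View pics/w4z.png

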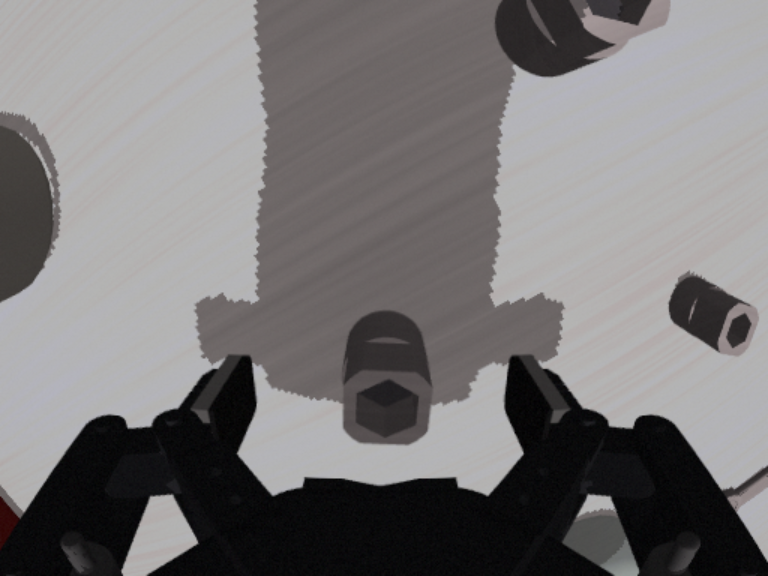

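>>> {"op": "apply_moves", "data": {
  "steps": [
    [[0,0.0015,0.001],0,0],
    [[0,0,0],0,0.3],
    [[0,0,0],0,0.5],
    [[0,0,0],0,0.6],
    [[0,0,0],0,0.7]
  ]
}}

```text
time_s: 4.3
tool_pos: [527.7, -261.1, 17.5]
orientation: [0.79, 3.04, 0.0]
contact_force: [-0.5, 1.3, 17.5]
gripper_width: 28.4
```

>>> {"op": "apply_moves", "data": {
  "steps": [
    [[0,0,0],0,0.8],
    [[0,0,0],0,1],
    [[0,0,0],0,1],
    [[0,0,0],0,1],
    [[0,0,0],0,1]
  ]
}}

```text
time_s: 4.8
tool_pos: [527.9, -261.2, 17.8]
orientation: [0.79, 3.04, -0.0]
contact_force: [-0.5, 0.8, 5.8]
gripper_width: 27.0
```

```bash
python3 - <<'E'
from h import *
c=snap('wrist','w5')
rel([526.4,-261.3,16])
cv2.imwrite('pics/w5z.png',cv2.resize(c['img'],None,fx=1.5,fy=1.5))
E
```

```text
t 4.85 pos [ 527.88 -261.2    17.82] q [-0.569  0.404 -0.343  0.823  0.    -0.061] F [-0.77  0.96  4.91] w 26.78
xaxis yaw 150.871 zaxis [ 9.e-04 -4.e-04 -1.e+00]
tool shift mm [ 1.25 -0.81  1.81]
```

View pics/w5z.png

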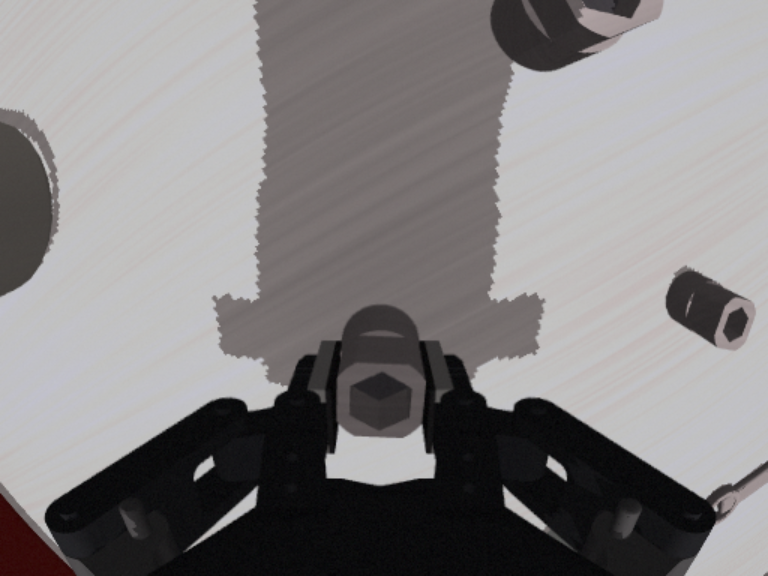

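```bash
python3 - <<'E'
from h import *
c=np.load('pics/w5.npz')
x0,y0=205,195
a=c['img'][y0:y0+110,x0:x0+100]
g=np.clip((a.astype(float)-20)*2.2,0,255).astype(np.uint8)
cv2.imwrite('pics/w5s.png',cv2.resize(g,None,fx=5.4,fy=5.4,interpolation=cv2.INTER_CUBIC))
E
```

```text
(no output)
```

View pics/w5s.png

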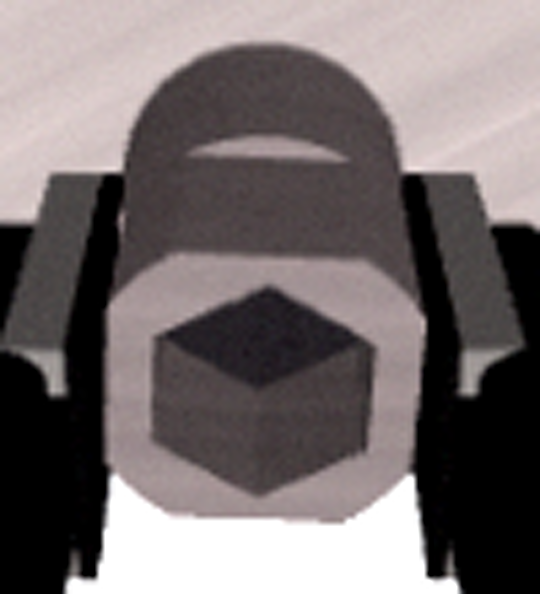

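>>> {"op": "apply_moves", "data": {
  "steps": [
    [[0,0,-0.01],0,1],
    [[0,0,-0.03],0,1],
    [[0,0,-0.045],0,1],
    [[0,0,-0.045],0,1],
    [[0,0,-0.015],0,1]
  ]
}}

```text
time_s: 5.35
tool_pos: [530.0, -262.7, 167.6]
orientation: [0.788, 3.033, -0.004]
contact_force: [0.3, 0.1, -2.1]
gripper_width: 26.6
```

>>> {"op": "apply_moves", "data": {
  "steps": [
    [[0,0,0],-7.5,1],
    [[0,0,0],-7.5,1],
    [[0,0,0],-7.6,1],
    [[0,0,0],0,1]
  ]
}}

```text
time_s: 5.75
tool_pos: [527.0, -260.8, 161.9]
orientation: [-0.179, -3.136, -0.0]
contact_force: [-0.7, 1.0, -1.1]
gripper_width: 26.7
```

```bash
python3 - <<'E'
from h import *
st=env.get_state();c=snap('wrist','w6');np.savez('pics/w6st.npz',**st)
rel([586,53,170])
x0,y0=205,195
a=c['img'][y0:y0+110,x0:x0+100]
g=np.clip((a.astype(float)-20)*2.2,0,255).astype(np.uint8)
cv2.imwrite('pics/w6s.png',cv2.resize(g,None,fx=5.4,fy=5.4,interpolation=cv2.INTER_CUBIC))
E
```

```text
t 5.8 pos [ 527.03 -260.82  161.79] q [-0.569  0.257 -0.203  1.111 -0.    -0.453] F [ 0.22  0.75 -1.58] w 26.83
xaxis yaw 173.317 zaxis [-6.e-04  3.e-04 -1.e+00]
tool shift mm [-22.05 318.55  -8.15]
```

View pics/w6s.png

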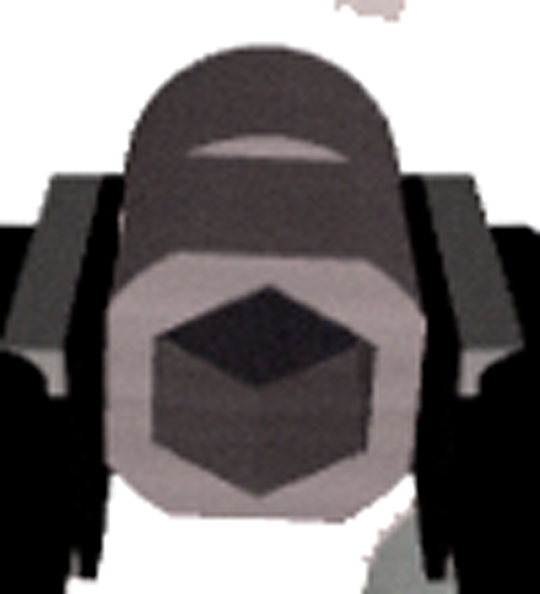

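```bash
python3 - <<'E'
from h import *
c=np.load('pics/w6.npz');st={'tool_pos':np.zeros(3),'orientation':np.zeros(3)}
s=lambda p,z=-28.2:wplane(c,st,(205+p[0]/5.4-.4,195+p[1]/5.4-.4),z)
V=np.array([s(p) for p in [(268,285),(375,345),(368,450),(259,497),(152,440),(155,337)]])
print(V.mean(0));
for i in range(3):
    v=V[i]-V[i+3];print(np.degrees(np.arctan2(v[1],v[0]))%60,np.hypot(*v[:2]))
for a,b in [((180,253),(362,260)),((170,514),(345,521)),((108,315),(104,460)),((426,325),(418,470))]:
    v=s(b)-s(a);print('edge',(np.degrees(np.arctan2(v[1],v[0]))+45)%90-45, (s(a)+s(b))/2)
E
```

```text
[  1.59833189  -1.31433611 -28.2       ]
2.0590535381194006 20.782014337085826
3.2015667527660696 20.627481738320625
2.25396282617551 20.79243040907178
edge 2.5533053691816576 [ 14.47328136  -0.65697806 -28.2       ]
edge 2.8736434501280996 [-11.08845361  -1.77168795 -28.2       ]
edge 3.834842237320345 [  2.00335988 -14.27950053 -28.2       ]
edge 0.15987519053729216 [  0.99815901  11.87291536 -28.2       ]
```

>>> {"op": "apply_moves", "data": {
  "steps": [
    [[0,0,-0.008],-2.7,1],
    [[-0.005,0.045,0],0,1],
    [[-0.005,0.045,0],0,1],
    [[-0.005,0.045,0],0,1],
    [[-0.005,0.045,0],0,1]
  ]
}}

```text
time_s: 6.3
tool_pos: [559.3, -81.3, 169.9]
orientation: [-0.111, -3.14, -0.0]
contact_force: [-0.0, -0.2, -0.7]
gripper_width: 26.7
```

>>> {"op": "apply_moves", "data": {
  "steps": [
    [[-0.005,0.045,0],0,1],
    [[-0.005,0.045,0],0,1],
    [[-0.005,0.04,0],0,1],
    [[0,0.004,0],0,1],
    [[0,0,0],0,1]
  ]
}}

```text
time_s: 6.8
tool_pos: [583.1, 50.9, 169.7]
orientation: [-0.104, -3.139, 0.001]
contact_force: [0.3, -1.3, -1.6]
gripper_width: 26.8
```

```bash
python3 - <<'E'
from h import *
st=env.get_state();c=snap('wrist','w7');np.savez('pics/w7st.npz',**st)
rel([586,53,170]);print(wproj(c,st,[586,53,46]),wproj(c,st,[586,53,68]))
cv2.imwrite('pics/w7z.png',cv2.resize(c['img'],None,fx=1.5,fy=1.5))
E
```

```text
t 6.85 pos [582.99  49.84 169.7 ] q [-2.500e-02  2.460e-01 -2.000e-01  1.126e+00 -1.000e-03  4.300e-02] F [ 0.47 -0.68 -1.55] w 26.79
xaxis yaw 176.131 zaxis [-8.e-04 -7.e-04 -1.e+00]
tool shift mm [-2.79  3.35 -0.31]
[257.1315174  185.08274797] [257.44694543 192.00758449]
```

View pics/w7z.png

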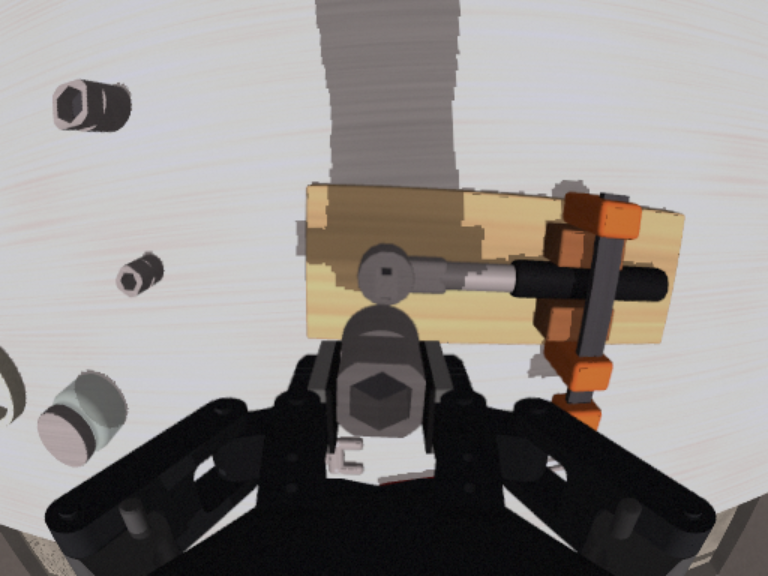

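```bash
python3 - <<'E'
from h import *
c=np.load('pics/w7.npz');x0,y0=225,150
g=c['img'][y0:y0+60,x0:x0+90].astype(float)
g=np.clip((g-35)*3.6,0,255).astype(np.uint8)
cv2.imwrite('pics/w7s.png',cv2.resize(g,None,fx=8.5,fy=8.5,interpolation=cv2.INTER_CUBIC))
E
```

```text
(no output)
```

View pics/w7s.png

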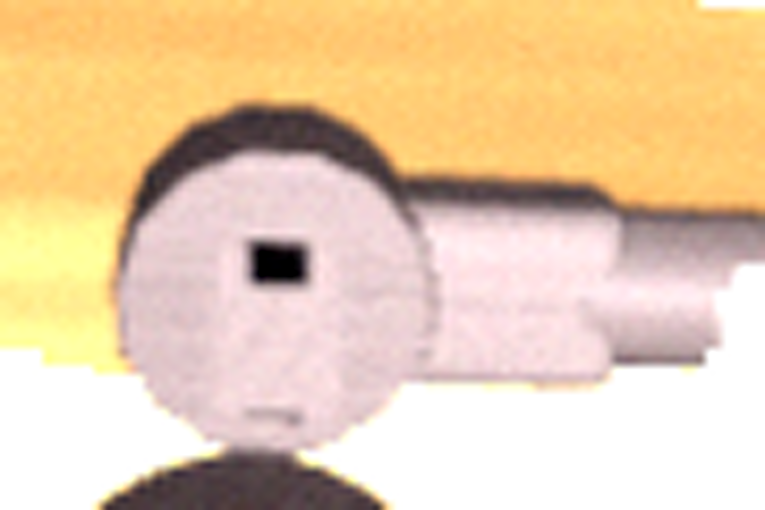

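>>> {"op": "apply_moves", "data": {
  "steps": [
    [[-0.0044,0.0047,0.01],0,1],
    [[0,0,0.03],0,1],
    [[0,0,0.02],0,1],
    [[0,0,0.01],0,1],
    [[0,0,0],0,1]
  ]
}}

```text
time_s: 7.35
tool_pos: [586.3, 53.3, 97.7]
orientation: [-0.108, -3.135, 0.0]
contact_force: [-0.1, 0.5, -1.7]
gripper_width: 26.7
```

```bash
python3 - <<'E'
from h import *
st=env.get_state();c=snap('wrist','w8');np.savez('pics/w8st.npz',**st)
rel([586,53,170]);print(wproj(c,st,[586,53,46]),wproj(c,st,[586,53,68]))
x0,y0=170,130;g=c['img'][y0:y0+170,x0:x0+200]
cv2.imwrite('pics/w8s.png',cv2.resize(np.clip(g*1.8,0,255).astype(np.uint8),None,fx=3.5,fy=3.5,interpolation=cv2.INTER_CUBIC))
for n in('scene','top'):
    s=snap(n,n+'8')
    M,_=np.array(cv2.projectPoints(np.array([[586.,53,75]]),s['rvec'],s['tvec'],s['mtx'],None)[0]).reshape(2),0
    x,y=M.astype(int);print(n,M);g=s['img'][max(0,y-45):y+45,x-60:x+60]
    cv2.imwrite(f'pics/{n}8s.png',cv2.resize(np.clip(g*1.6,0,255).astype(np.uint8),None,fx=6,fy=6,interpolation=cv2.INTER_CUBIC))
E
```

```text
t 7.4 pos [587.51  53.51  99.19] q [-0.019  0.316 -0.268  0.988 -0.     0.05 ] F [ 0.12 -0.22 -0.53] w 26.68
xaxis yaw 176.077 zaxis [-0.0017 -0.     -1.    ]
tool shift mm [  1.59  -0.63 -70.81]
[254.62679378 209.10207895] [254.78119412 221.16512772]
scene [312.41223521 163.50911314]
top [196.58201776 190.55661852]
```

View pics/w8s.png

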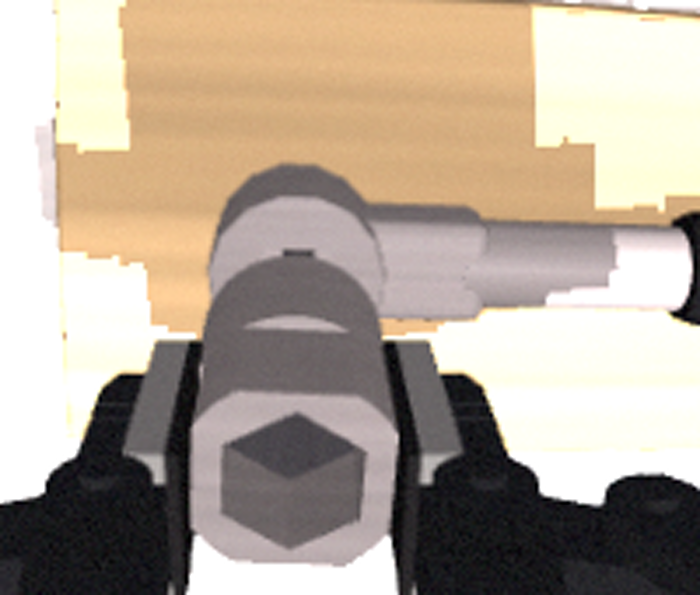

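View pics/scene8s.png

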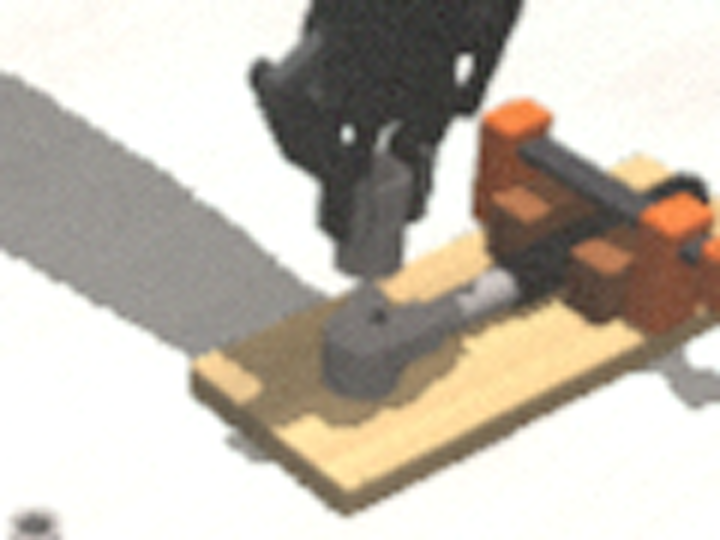

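View pics/top8s.png

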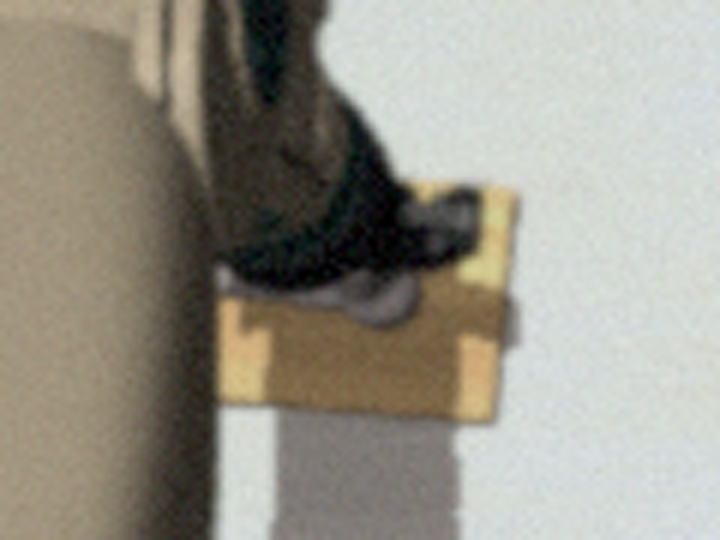

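```bash
python3 - <<'E'
from h import *
c=np.load('pics/w8.npz');st={'tool_pos':np.zeros(3),'orientation':np.zeros(3)}
s=lambda p,z:wplane(c,st,(170+p[0]/3.5-.36,130+p[1]/3.5-.36),z)
print('top hex c',np.mean([s(p,-28.2) for p in [(297,412),(365,448),(360,520),(290,549),(221,515),(224,444)]],0))
print('foot near',s((293,255),17.8)-[15,0,0])
for z in (52,53.2): print('disc near',s((298,195),z)-[18,0,0],'L/R',s((210,270),z),s((386,270),z))
E
python3 - <<'E'
import sys;sys.path.insert(0,'.')
import os;os.chdir('.')
from h import *
c=np.load('pics/w8.npz');g=c['img'][170:225,225:290].astype(float)
cv2.imwrite('pics/w8t.png',cv2.resize(np.clip((g-35)*3.2,0,255).astype(np.uint8),None,fx=10,fy=10,interpolation=cv2.INTER_CUBIC))
E
```

```text
top hex c [  1.70016941  -1.30368389 -28.2       ]
foot near [ 1.59733569 -1.24638464 17.8       ]
disc near [-0.91764928 -0.25302623 52.        ] L/R [  1.61191823 -17.72544414  52.        ] [ 1.58345963 17.2692491  52.        ]
disc near [-1.25628587 -0.24633029 53.2       ] L/R [  1.17769057 -17.82670945  53.2       ] [ 1.14905612 17.38421434 53.2       ]
```

View pics/w8t.png

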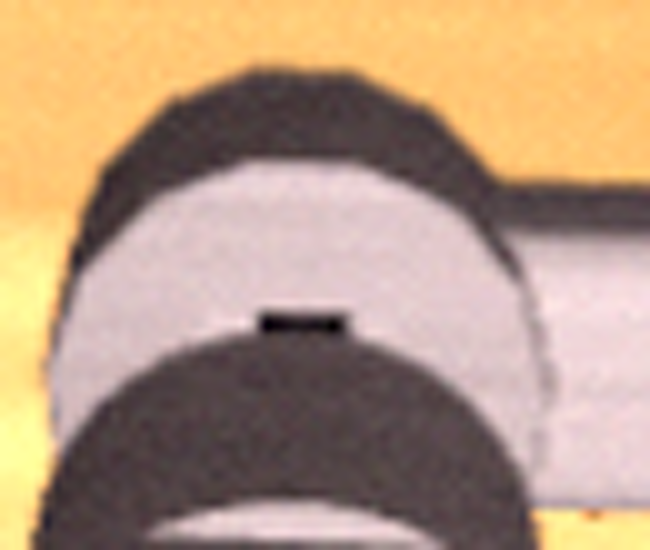

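```bash
python3 - <<'E'
from h import *
st={'tool_pos':np.zeros(3),'orientation':np.zeros(3)}
c=np.load('pics/w7.npz')
f=lambda px,H:wplane(c,st,px,169.7-H)
print('w7 nose top edge', [f((257.3,178.15),h).round(2) for h in (54,58,60)])
print('w7 nose bot edge', [f((257.3,182.97),h).round(2) for h in (58,62,64)])
print('w7 disc near',f((257.3,150+150/8.5-.44),46),'far',f((257.3,150+452/8.5-.44),46))
print('w7 lower mark',[f((257.3,150+412/8.5-.44),h).round(2) for h in (60,64,68)])
c=np.load('pics/w8.npz')
g=lambda px,H:wplane(c,st,px,98.5-H)
print('w8 nose top edge', [g((254.9,200.85),h).round(2) for h in (54,58,60)])
E
```

```text
w7 nose top edge [array([  5.81,   2.35, 115.7 ]), array([  6.84,   2.29, 111.7 ]), array([  7.35,   2.26, 109.7 ])]
w7 nose bot edge [array([  2.43,   2.31, 111.7 ]), array([  3.53,   2.25, 107.7 ]), array([  4.07,   2.22, 105.7 ])]
w7 disc near [ 14.10073845   2.4341779  123.7       ] far [-20.23342841   2.54635374 123.7       ]
w7 lower mark [array([-10.94,   2.33, 109.7 ]), array([ -9.63,   2.27, 105.7 ]), array([ -8.31,   2.21, 101.7 ])]
w8 nose top edge [array([ 8.53, -0.21, 44.5 ]), array([ 9.88, -0.23, 40.5 ]), array([10.56, -0.24, 38.5 ])]
```

>>> {"op": "apply_moves", "data": {
  "steps": [
    [[-0.0015,0.0011,0],0,1],
    [[0,0,0.005],0,1],
    [[0,0,0.004],0,1],
    [[0,0,0],0,1],
    [[0,0,0],0,1]
  ]
}}

```text
time_s: 8.0
tool_pos: [589.3, 55.4, 90.7]
orientation: [-0.105, -3.139, -0.0]
contact_force: [0.6, 0.7, -0.9]
gripper_width: 26.7
```

```bash
cat > look.py <<'E'
from h import *
import sys
def look(tag):
    st=env.get_state();c=snap('wrist',tag);np.savez(f'pics/{tag}st.npz',**st)
    rel([586,53,64])
    g=c['img'][165:240,215:295].astype(float)
    cv2.imwrite(f'pics/{tag}t.png',cv2.resize(np.clip((g-35)*3,0,255).astype(np.uint8),None,fx=8,fy=8,interpolation=cv2.INTER_CUBIC))
look(sys.argv[1])
E
python3 look.py w9
```

```text
t 8.05 pos [589.44  55.39  90.82] q [-0.015  0.327 -0.273  0.971 -0.     0.051] F [-0.61 -0.16 -1.31] w 26.87
xaxis yaw 176.174 zaxis [-3.e-04 -0.e+00 -1.e+00]
tool shift mm [ 3.26 -2.61 26.82]
```

View pics/w9t.png

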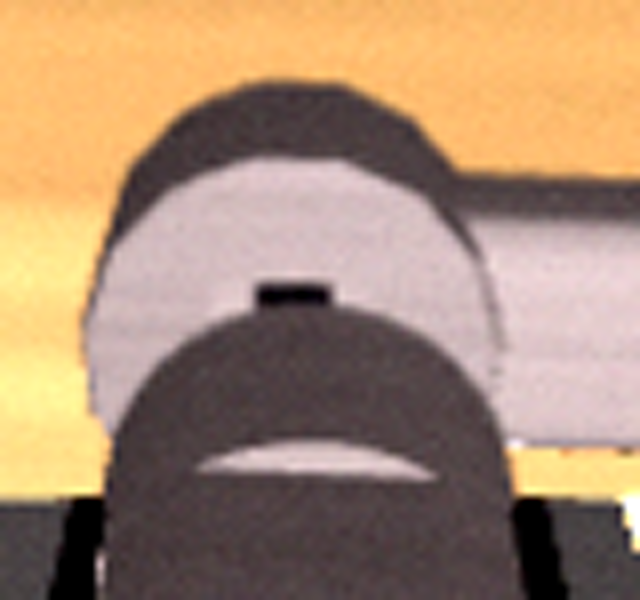

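```bash
cat > calc.py <<'E'
from h import *
import sys
st={'tool_pos':np.zeros(3),'orientation':np.zeros(3)}
def calc(tag,nose,disc,foot,z):
    # pixel coords in 8x crop: nose tip(x,y); disc near edge (x,y); foot near edge (x,y); z TCP height
    c=np.load(f'pics/{tag}.npz')
    f=lambda p,H:wplane(c,st,(215+p[0]/8-.44,165+p[1]/8-.44),z-H)[:2].round(2)
    print('nose->stud',f(nose,58)-[9.5,0],'disc->stud',f(disc,46)-[17.55,0],'foot->socket',f(foot,z-17.8)-[15,0])
E
python3 - <<'E'
from calc import *
for z in (90.7,89.5):calc('w9',(293,284),(292,157),(309,303),z)
E
```

```text
nose->stud [ 3.55 -2.58] disc->stud [ 2.39 -2.72] foot->socket [ 1.64 -1.34]
nose->stud [ 3.96 -2.58] disc->stud [ 2.72 -2.72] foot->socket [ 1.64 -1.34]
```

>>> {"op": "apply_moves", "data": {
  "steps": [
    [[0.0013,-0.0013,0],0,1],
    [[0,0,0],0,1],
    [[0,0,0],0,1],
    [[0,0,0],0,1],
    [[0,0,0],0,1]
  ]
}}

```text
time_s: 8.55
tool_pos: [588.3, 54.1, 91.0]
orientation: [0.105, 3.14, 0.0]
contact_force: [-0.3, 0.3, -1.0]
gripper_width: 26.9
```

```bash
python3 look.py w10; for t in w7 w8 w9 w10; do python3 -c "
import numpy as np;d=np.load('pics/${t}st.npz');print('$t',d['tool_pos'].round(2),d['time_s'],d['joint_velocities'].round(4))";done
```

```text
t 8.6 pos [588.25  54.13  90.99] q [-0.018  0.324 -0.276  0.97  -0.     0.049] F [ 0.67  0.17 -0.93] w 27.0
xaxis yaw 176.169 zaxis [ 1.e-04 -0.e+00 -1.e+00]
tool shift mm [ 2.17 -1.28 26.99]
w7 [583.05  50.93 169.71] 6.8 [-0.0419 -0.0056 -0.0072  0.0022 -0.0101 -0.0132]
w8 [586.29  53.34  97.66] 7.35 [ 0.0077 -0.0251  0.0402  0.0199 -0.0012 -0.003 ]
w9 [589.29  55.43  90.69] 8.0 [-0.0006 -0.0028  0.0044 -0.0014  0.0007  0.0002]
w10 [588.28  54.12  91.01] 8.55 [ 0.0009  0.0015  0.0012  0.002  -0.0021  0.0015]
```

View pics/w10t.png

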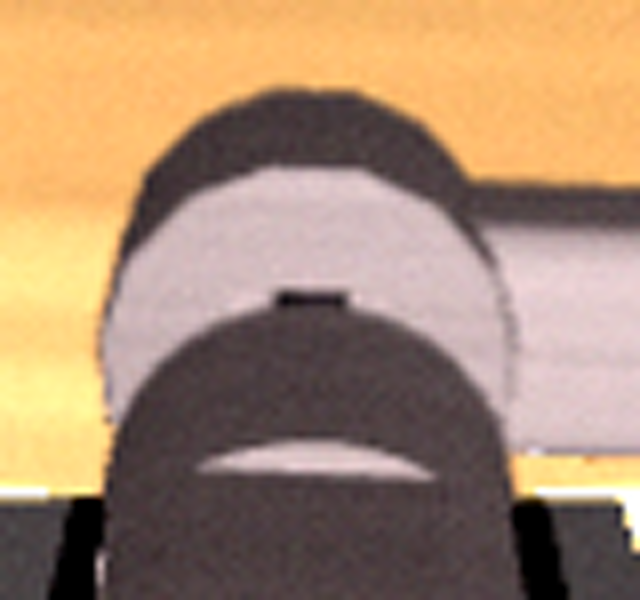

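```bash
python3 - <<'E'
from calc import *
calc('w10',(312,291),(309,166),(309,303),91.0)
E
```

```text
nose->stud [ 2.88 -1.11] disc->stud [ 1.54 -1.34] foot->socket [ 1.64 -1.34]
```

>>> {"op": "apply_moves", "data": {
  "steps": [
    [[0.0005,0,0.002],0,1],
    [[0,0,0.002],0,1],
    [[0,0,0.001],0,1],
    [[0,0,0],0,1],
    [[0,0,0],0,1]
  ]
}}

```text
time_s: 9.1
tool_pos: [587.6, 54.2, 85.8]
orientation: [-0.105, -3.14, -0.0]
contact_force: [0.7, 0.2, -1.5]
gripper_width: 26.8
```

>>> {"op": "apply_moves", "data": {
  "steps": [
    [[0,0,0.001],0,1],
    [[0,0,0.001],0,1],
    [[0,0,0],0,1],
    [[0,0,0],0,1]
  ]
}}

```text
time_s: 9.5
tool_pos: [587.7, 54.2, 83.9]
orientation: [-0.105, -3.14, -0.0]
contact_force: [0.2, 0.4, -1.1]
gripper_width: 26.4
```

>>> {"op": "apply_moves", "data": {
  "steps": [
    [[0,0,0.001],0,1],
    [[0,0,0.001],0,1],
    [[0,0,0],0,1],
    [[0,0,0],0,1]
  ]
}}

```text
time_s: 9.9
tool_pos: [587.8, 54.1, 81.9]
orientation: [0.105, 3.14, -0.0]
contact_force: [0.4, 0.2, -1.8]
gripper_width: 26.7
```

>>> {"op": "apply_moves", "data": {
  "steps": [
    [[0,0,0.001],0,1],
    [[0,0,0],0,1],
    [[0,0,0],0,1]
  ]
}}

```text
time_s: 10.2
tool_pos: [587.8, 54.1, 80.9]
orientation: [0.105, 3.14, 0.0]
contact_force: [1.3, -0.4, -1.9]
gripper_width: 26.5
```

>>> {"op": "apply_moves", "data": {
  "steps": [
    [[0,0,0.0007],0,1],
    [[0,0,0],0,1],
    [[0,0,0.0007],0,1],
    [[0,0,0],0,1]
  ]
}}

```text
time_s: 10.6
tool_pos: [587.8, 54.1, 79.5]
orientation: [0.105, 3.14, -0.0]
contact_force: [0.8, -0.2, -1.3]
gripper_width: 26.6
```

>>> {"op": "apply_moves", "data": {
  "steps": [
    [[0,0,0.0007],0,1],
    [[0,0,0],0,1],
    [[0,0,0.0007],0,1],
    [[0,0,0],0,1]
  ]
}}

```text
time_s: 11.0
tool_pos: [587.8, 54.1, 78.1]
orientation: [0.105, 3.14, 0.0]
contact_force: [0.5, -1.0, -1.0]
gripper_width: 26.8
```

>>> {"op": "apply_moves", "data": {
  "steps": [
    [[0,0,0.0005],0,1],
    [[0,0,0],0,1],
    [[0,0,0.0005],0,1],
    [[0,0,0],0,1]
  ]
}}

```text
time_s: 11.4
tool_pos: [587.8, 54.2, 77.2]
orientation: [0.105, 3.14, -0.0]
contact_force: [0.2, 0.2, -1.7]
gripper_width: 26.9
```

>>> {"op": "apply_moves", "data": {
  "steps": [
    [[0,0,0.0005],0,1],
    [[0,0,0],0,1],
    [[0,0,0.0005],0,1],
    [[0,0,0],0,1]
  ]
}}

```text
time_s: 11.8
tool_pos: [588.0, 54.1, 76.4]
orientation: [0.105, 3.139, -0.0]
contact_force: [0.6, -0.1, 0.9]
gripper_width: 26.7
```

>>> {"op": "apply_moves", "data": {
  "steps": [
    [[0,0,0.0005],0,1],
    [[0,0,0],0,1],
    [[0,0,0],0,1]
  ]
}}

```text
time_s: 12.1
tool_pos: [587.9, 54.2, 75.9]
orientation: [0.105, 3.139, 0.0]
contact_force: [0.7, 0.5, 3.0]
gripper_width: 26.7
```

Contact with the latch noses has begun (+2 to +4.5 N net of weight); stepping on slowly.

>>> {"op": "apply_moves", "data": {
  "steps": [
    [[0,0,0.0005],0,1],
    [[0,0,0],0,1],
    [[0,0,0],0,1]
  ]
}}

```text
time_s: 12.4
tool_pos: [587.9, 54.2, 75.4]
orientation: [0.105, 3.139, 0.0]
contact_force: [0.8, -0.3, 3.3]
gripper_width: 27.1
```

>>> {"op": "apply_moves", "data": {
  "steps": [
    [[0,0,0.0005],0,1],
    [[0,0,0],0,1],
    [[0,0,0],0,1]
  ]
}}

```text
time_s: 12.7
tool_pos: [587.8, 54.2, 74.7]
orientation: [0.105, 3.14, 0.0]
contact_force: [0.4, 0.5, 3.9]
gripper_width: 26.7
```

>>> {"op": "apply_moves", "data": {
  "steps": [
    [[0,0,0.0005],0,1],
    [[0,0,0],0,1],
    [[0,0,0],0,1]
  ]
}}

```text
time_s: 13.0
tool_pos: [587.8, 54.1, 74.2]
orientation: [0.105, 3.14, -0.0]
contact_force: [0.5, 0.8, 3.8]
gripper_width: 26.9
```

>>> {"op": "apply_moves", "data": {
  "steps": [
    [[0,0,0.0007],0,1],
    [[0,0,0],0,1],
    [[0,0,0.0007],0,1],
    [[0,0,0],0,1]
  ]
}}

```text
time_s: 13.4
tool_pos: [587.6, 54.2, 72.0]
orientation: [-0.105, -3.14, 0.0]
contact_force: [2.0, -0.5, -0.4]
gripper_width: 26.7
```

>>> {"op": "apply_moves", "data": {
  "steps": [
    [[0,0,0.0007],0,1],
    [[0,0,0],0,1],
    [[0,0,0.0007],0,1],
    [[0,0,0],0,1]
  ]
}}

```text
time_s: 13.8
tool_pos: [587.6, 54.1, 71.1]
orientation: [-0.105, -3.14, 0.0]
contact_force: [0.8, 0.4, -1.3]
gripper_width: 27.1
```

>>> {"op": "apply_moves", "data": {
  "steps": [
    [[0,0,0.0007],0,1],
    [[0,0,0],0,1],
    [[0,0,0.0007],0,1],
    [[0,0,0],0,1]
  ]
}}

```text
time_s: 14.2
tool_pos: [587.6, 54.2, 69.9]
orientation: [-0.105, -3.14, 0.0]
contact_force: [1.5, -0.5, -0.2]
gripper_width: 26.7
```

>>> {"op": "apply_moves", "data": {
  "steps": [
    [[0,0,0.001],0,1],
    [[0,0,0.001],0,1],
    [[0,0,0],0,1],
    [[0,0,0],0,1]
  ]
}}

```text
time_s: 14.6
tool_pos: [587.6, 54.1, 67.4]
orientation: [-0.105, -3.14, 0.0]
contact_force: [2.1, -0.7, -2.6]
gripper_width: 27.1
```

>>> {"op": "apply_moves", "data": {
  "steps": [
    [[0,0,0.001],0,1],
    [[0,0,0.001],0,1],
    [[0,0,0],0,1],
    [[0,0,0],0,1]
  ]
}}

```text
time_s: 15.0
tool_pos: [587.6, 54.2, 65.8]
orientation: [-0.105, -3.14, 0.0]
contact_force: [2.9, -0.6, -2.8]
gripper_width: 26.9
```

>>> {"op": "apply_moves", "data": {
  "steps": [
    [[0,0,0.0007],0,1],
    [[0,0,0],0,1],
    [[0,0,0],0,1]
  ]
}}

```text
time_s: 15.3
tool_pos: [587.7, 54.2, 65.2]
orientation: [-0.105, -3.14, -0.0]
contact_force: [1.3, -0.1, -2.0]
gripper_width: 26.8
```

>>> {"op": "apply_moves", "data": {
  "steps": [
    [[0,0,0.0005],0,1],
    [[0,0,0],0,1],
    [[0,0,0.0005],0,1],
    [[0,0,0],0,1]
  ]
}}

```text
time_s: 15.7
tool_pos: [587.7, 54.1, 64.2]
orientation: [-0.105, -3.14, 0.0]
contact_force: [1.7, -0.1, -0.7]
gripper_width: 26.6
```

>>> {"op": "apply_moves", "data": {
  "steps": [
    [[0,0,0.0005],0,1],
    [[0,0,0],0,1],
    [[0,0,0],0,1]
  ]
}}

```text
time_s: 16.0
tool_pos: [587.9, 54.2, 63.9]
orientation: [0.105, 3.14, 0.0]
contact_force: [1.7, -1.1, 1.1]
gripper_width: 26.6
```

>>> {"op": "apply_moves", "data": {
  "steps": [
    [[0,0,0.0005],0,1],
    [[0,0,0],0,1],
    [[0,0,0],0,1]
  ]
}}

```text
time_s: 16.3
tool_pos: [587.9, 54.2, 63.8]
orientation: [0.105, 3.139, -0.0]
contact_force: [-1.2, -0.4, 6.1]
gripper_width: 26.5
```

>>> {"op": "apply_moves", "data": {
  "steps": [
    [[0,0,0.0005],0,1],
    [[0,0,0],0,1],
    [[0,0,0],0,1]
  ]
}}

```text
time_s: 16.6
tool_pos: [588.0, 54.1, 63.8]
orientation: [0.105, 3.139, -0.0]
contact_force: [-1.7, -0.6, 7.9]
gripper_width: 26.8
```

```bash
python3 - <<'E'
from h import *
c=snap('wrist','w11');s=snap('scene','s11')
rel([586,53,64])
cv2.imwrite('pics/w11z.png',cv2.resize(np.clip(c['img'][130:300,150:350]*1.8,0,255).astype(np.uint8),None,fx=3.5,fy=3.5))
g=s['img'][110:215,250:370];cv2.imwrite('pics/s11z.png',cv2.resize(np.clip(g*1.8,0,255).astype(np.uint8),None,fx=5,fy=5,interpolation=cv2.INTER_CUBIC))
E
```

```text
t 16.7 pos [587.95  54.15  63.79] q [-0.018  0.352 -0.303  0.915 -0.     0.049] F [-1.19  0.41  8.14] w 26.78
xaxis yaw 176.17 zaxis [ 6.e-04 -1.e-04 -1.e+00]
tool shift mm [ 1.87 -1.28 -0.21]
```

View pics/w11z.png

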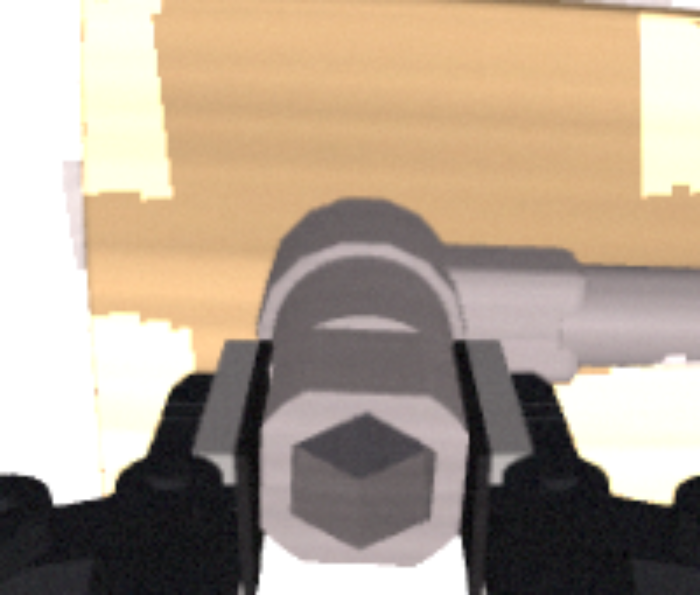

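View pics/s11z.png

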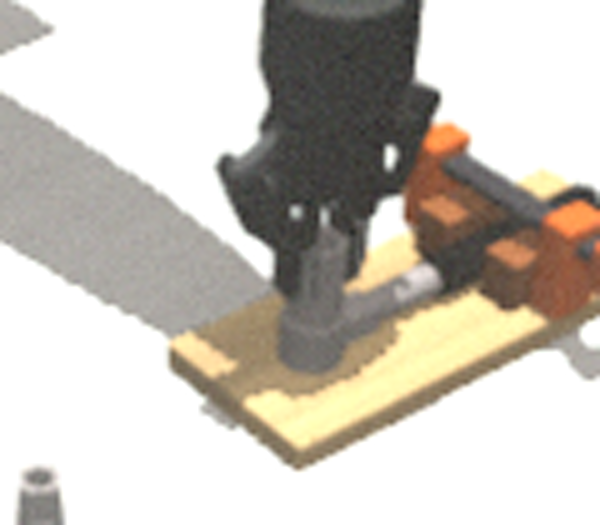

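>>> {"op": "apply_moves", "data": {
  "steps": [
    [[0,0,-0.001],0,1],
    [[0,0,-0.0005],0,1],
    [[0,0,0],0,1],
    [[0,0,0],0,1]
  ]
}}

```text
time_s: 17.1
tool_pos: [587.7, 54.1, 63.9]
orientation: [-0.105, -3.14, -0.0]
contact_force: [1.9, 0.0, -0.0]
gripper_width: 26.6
```

>>> {"op": "apply_moves", "data": {
  "steps": [
    [[0,0,-0.0005],0,1],
    [[0,0,0],0,1],
    [[0,0,0],0,1]
  ]
}}

```text
time_s: 17.4
tool_pos: [587.5, 54.2, 64.3]
orientation: [-0.105, -3.139, 0.0]
contact_force: [2.2, -0.1, -2.6]
gripper_width: 27.0
```

>>> {"op": "apply_moves", "data": {
  "steps": [
    [[0,0,-0.0005],0,1],
    [[0,0,0],0,1],
    [[0,0,0],0,1]
  ]
}}

```text
time_s: 17.7
tool_pos: [587.6, 54.1, 65.2]
orientation: [-0.105, -3.14, 0.0]
contact_force: [2.6, -0.1, -2.8]
gripper_width: 26.8
```

>>> {"op": "apply_moves", "data": {
  "steps": [
    [[0,0,-0.0005],0,1],
    [[0,0,0],0,1],
    [[0,0,0],0,1]
  ]
}}

```text
time_s: 18.0
tool_pos: [587.6, 54.1, 65.8]
orientation: [-0.105, -3.14, 0.0]
contact_force: [3.0, -0.5, -1.8]
gripper_width: 26.7
```

>>> {"op": "apply_moves", "data": {
  "steps": [
    [[0,0,-0.0005],0,1],
    [[0,0,0],0,1],
    [[0,0,0],0,1]
  ]
}}

```text
time_s: 18.3
tool_pos: [587.7, 54.2, 66.3]
orientation: [-0.105, -3.14, 0.0]
contact_force: [1.1, -0.0, -1.4]
gripper_width: 26.6
```

>>> {"op": "apply_moves", "data": {
  "steps": [
    [[0,0,-0.0005],0,1],
    [[0,0,0],0,1],
    [[0,0,0],0,1]
  ]
}}

```text
time_s: 18.6
tool_pos: [587.7, 54.2, 66.8]
orientation: [-0.105, -3.14, -0.0]
contact_force: [2.1, -0.8, -0.8]
gripper_width: 26.6
```

>>> {"op": "apply_moves", "data": {
  "steps": [
    [[0,0,-0.0005],0,1],
    [[0,0,0],0,1],
    [[0,0,0],0,1]
  ]
}}

```text
time_s: 18.9
tool_pos: [587.7, 54.2, 67.2]
orientation: [-0.105, -3.14, -0.0]
contact_force: [2.0, -0.2, -2.8]
gripper_width: 26.8
```

>>> {"op": "apply_moves", "data": {
  "steps": [
    [[0,0,-0.0005],0,1],
    [[0,0,0],0,1],
    [[0,0,0],0,1]
  ]
}}

```text
time_s: 19.2
tool_pos: [587.6, 54.2, 67.4]
orientation: [-0.105, -3.14, -0.0]
contact_force: [2.6, -0.8, -5.5]
gripper_width: 26.5
```

>>> {"op": "apply_moves", "data": {
  "steps": [
    [[0,0,-0.0005],0,1],
    [[0,0,0],0,1],
    [[0,0,0],0,1]
  ]
}}

```text
time_s: 19.5
tool_pos: [587.5, 54.1, 67.6]
orientation: [-0.105, -3.139, -0.0]
contact_force: [5.6, 1.2, -11.8]
gripper_width: 26.9
```

>>> {"op": "apply_moves", "data": {
  "steps": [
    [[0,0,-0.0001],0,1],
    [[0,0,0],0,1]
  ]
}}

```text
time_s: 19.7
tool_pos: [587.5, 54.1, 67.6]
orientation: [-0.105, -3.139, -0.0]
contact_force: [5.6, 0.1, -12.1]
gripper_width: 26.7
```

>>> {"op": "apply_moves", "data": {
  "steps": [
    [[0,0,0],0,1]
  ]
}}

```text
time_s: 19.8
tool_pos: [587.5, 54.2, 67.6]
orientation: [-0.105, -3.139, -0.0]
contact_force: [5.1, -0.5, -12.2]
gripper_width: 27.0
```

>>> {"op": "apply_moves", "data": {
  "steps": [
    [[-0.0003,0,-0.0001],0,1],
    [[0,0,0],0,1],
    [[0,0,0],0,1]
  ]
}}

```text
time_s: 20.1
tool_pos: [587.6, 54.2, 67.6]
orientation: [-0.105, -3.139, -0.0]
contact_force: [5.0, -0.1, -14.3]
gripper_width: 26.9
```

>>> {"op": "apply_moves", "data": {
  "steps": [
    [[0,0,0],0,1]
  ]
}}

```text
time_s: 20.2
tool_pos: [587.5, 54.2, 67.6]
orientation: [-0.105, -3.139, 0.0]
contact_force: [4.9, -0.4, -14.2]
gripper_width: 26.6
```

>>> {"op": "apply_moves", "data": {
  "steps": [
    [[0,0,0.0001],0,1],
    [[0,0,0],0,1],
    [[0,0,0],0,1]
  ]
}}

```text
time_s: 20.5
tool_pos: [587.6, 54.2, 67.6]
orientation: [-0.105, -3.139, -0.0]
contact_force: [5.7, -0.0, -14.2]
gripper_width: 26.7
```

>>> {"op": "apply_moves", "data": {
  "steps": [
    [[0,0,0],0,1],
    [[0,0,0],0,1],
    [[0,0,0],0,1]
  ]
}}

```text
time_s: 20.8
tool_pos: [587.6, 54.2, 67.6]
orientation: [-0.105, -3.139, -0.0]
contact_force: [5.1, -0.5, -14.7]
gripper_width: 26.9
```

>>> {"op": "apply_moves", "data": {
  "steps": [
    [[0,0,0],0,1],
    [[0,0,0],0,1],
    [[0,0,0],0,1]
  ]
}}

```text
time_s: 21.1
tool_pos: [587.5, 54.2, 67.6]
orientation: [-0.105, -3.139, -0.0]
contact_force: [4.3, -0.3, -13.5]
gripper_width: 26.6
```

>>> {"op": "apply_moves", "data": {
  "steps": [
    [[0,0,0],0,1],
    [[0,0,0],0,1],
    [[0,0,0],0,1]
  ]
}}

```text
time_s: 21.4
tool_pos: [587.5, 54.2, 67.6]
orientation: [-0.105, -3.139, -0.0]
contact_force: [5.4, -0.7, -13.9]
gripper_width: 26.6
```

>>> {"op": "apply_moves", "data": {
  "steps": [
    [[0,0,0],0,1],
    [[0,0,0],0,1],
    [[0,0,0],0,1]
  ]
}}

```text
time_s: 21.7
tool_pos: [587.6, 54.2, 67.6]
orientation: [-0.105, -3.139, -0.0]
contact_force: [4.9, -0.3, -13.7]
gripper_width: 27.0
```

>>> {"op": "apply_moves", "data": {
  "steps": [
    [[0,0,0.001],0,1],
    [[0,0,0.001],0,1],
    [[0,0,0.001],0,1],
    [[0,0,0.001],0,1],
    [[0,0,0],0,1]
  ]
}}

```text
time_s: 22.2
tool_pos: [587.9, 54.1, 64.8]
orientation: [-0.105, -3.14, 0.0]
contact_force: [-0.2, -0.4, -0.7]
gripper_width: 26.9
```

>>> {"op": "apply_moves", "data": {
  "steps": [
    [[0,0,0.0005],0,1],
    [[0,0,0],0,1],
    [[0,0,0],0,1]
  ]
}}

```text
time_s: 22.5
tool_pos: [587.9, 54.2, 63.9]
orientation: [-0.105, -3.14, -0.0]
contact_force: [0.3, 0.5, -1.0]
gripper_width: 27.0
```

>>> {"op": "apply_moves", "data": {
  "steps": [
    [[0,0,0.0003],0,1],
    [[0,0,0],0,0.6],
    [[0,0,0],0,0.3],
    [[0,0,0],0,0],
    [[0,0,0],0,0]
  ]
}}

```text
time_s: 23.0
tool_pos: [588.1, 54.1, 63.6]
orientation: [0.105, 3.14, 0.0]
contact_force: [-0.1, -0.2, -0.4]
gripper_width: 76.0
```

>>> {"op": "apply_moves", "data": {
  "steps": [
    [[0,0,0],0,0],
    [[0,0,0],0,0],
    [[0,0,0],0,0],
    [[0,0,0],0,0]
  ]
}}

```text
time_s: 23.4
tool_pos: [588.0, 54.1, 63.5]
orientation: [-0.105, -3.14, 0.0]
contact_force: [1.1, 0.9, 0.5]
gripper_width: 85.2
```

```bash
python3 - <<'E'
from h import *
c=snap('wrist','w12')
rel([586,53,64])
cv2.imwrite('pics/w12z.png',cv2.resize(np.clip(c['img']*1.5,0,255).astype(np.uint8),None,fx=1.5,fy=1.5))
E
```

```text
t 23.45 pos [587.97  54.13  63.51] q [-0.018  0.353 -0.302  0.916 -0.     0.049] F [-0.47  0.81  0.33] w 85.36
xaxis yaw 176.171 zaxis [-1.e-04 -0.e+00 -1.e+00]
tool shift mm [ 1.89 -1.26 -0.49]
```

View pics/w12z.png

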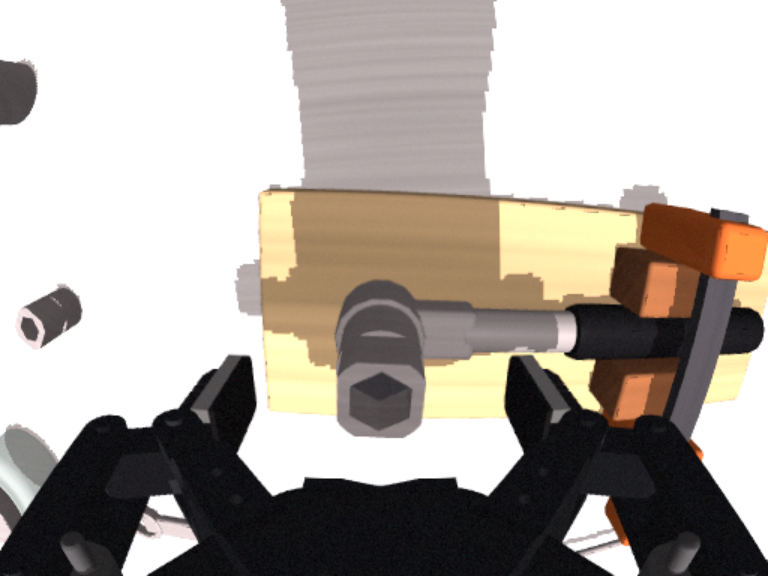

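Released, with the socket upright on the stud. Next I back straight up.

>>> {"op": "apply_moves", "data": {
  "steps": [
    [[0,0,-0.01],0,0],
    [[0,0,-0.03],0,0],
    [[0,0,-0.04],0,0],
    [[0,0,-0.04],0,0],
    [[0,0,-0.02],0,0]
  ]
}}

```text
time_s: 23.95
tool_pos: [590.2, 54.1, 208.7]
orientation: [0.105, 3.133, 0.0]
contact_force: [1.2, 0.4, 1.2]
gripper_width: 85.5
```

>>> {"op": "apply_moves", "data": {
  "steps": [
    [[0,0,0],0,0],
    [[0,0,0],0,0],
    [[0,0,0],0,0]
  ]
}}

```text
time_s: 24.25
tool_pos: [586.8, 54.1, 202.0]
orientation: [-0.105, -3.137, 0.0]
contact_force: [-0.7, -0.1, -0.3]
gripper_width: 85.6
```

```bash
python3 - <<'E'
from h import *
st=env.get_state();c=snap('wrist','w13');s=snap('scene','s13')
rel([586,53,64]);print(wproj(c,st,[586,53,92]))
cv2.imwrite('pics/w13z.png',cv2.resize(np.clip(c['img'][110:250,170:350]*1.8,0,255).astype(np.uint8),None,fx=4,fy=4,interpolation=cv2.INTER_CUBIC))
g=s['img'][120:270,150:400];cv2.imwrite('pics/s13z.png',cv2.resize(np.clip(g*1.6,0,255).astype(np.uint8),None,fx=3.2,fy=3.2,interpolation=cv2.INTER_CUBIC))
E
```

```text
t 24.35 pos [586.67  54.16 201.61] q [-0.018  0.233 -0.147  1.195  0.     0.049] F [ 0.27  0.81 -0.19] w 85.47
xaxis yaw 176.17 zaxis [-3.6e-03  1.0e-04 -1.0e+00]
tool shift mm [ 1.0000e-01 -1.1800e+00  1.3761e+02]
[253.37700261 185.75439516]
```

View pics/w13z.png

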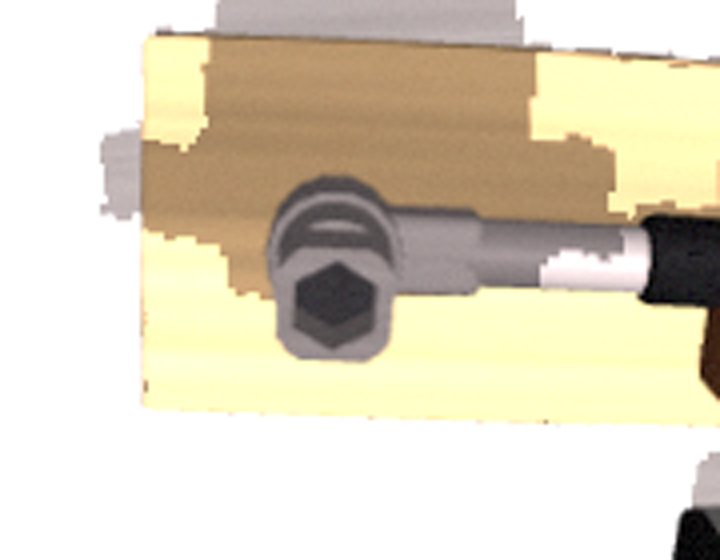

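View pics/s13z.png

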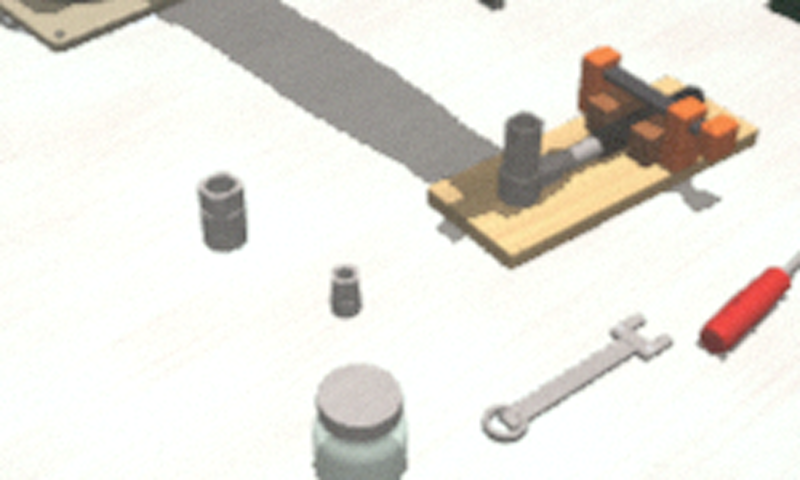

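```bash
python3 -c "
from bench import env
print(env.sign_off())"
```

```text
the job is handed in; nothing more can be done
None
```

The middle-sized socket is on the ratchet's stud, pressed past the latch and fully home. I tug-tested it, let go and handed the job in at about 24 s.

- **Pressing on:** the latch gave about 4 N on the readings, about 6 N of push with the socket's own weight counted. The socket then dropped free and stopped on the shoulder at TCP 63.8 mm, which puts its foot at 46 mm as given. I pressed it there with about 8 N.
- **Tug test:** I lifted through about 3.7 mm of play to the hard stop and held for about 1.6 s. The upward pull read a steady 13.5–14.7 N, which is about 12–13 N once the socket's own weight of about 1.6 N is taken off. About 5 N of sideways force remained during the pull, and a small shift did not remove it.
- **Last checks:** I lowered the socket back to the shoulder, opened the fingers and backed straight up. In the last wrist picture its mouth was within 0.2 pixel of where it should be for a fully home socket. The last scene picture shows it upright, with the small and big sockets, jar, wrench and screwdriver looking undisturbed. The mug and tape were outside my final crops, so I did not check them again.
- **Disagreements:** the socket sat about 2.4° twisted in the grip, so I turned the tool to match. My early camera fixes on the stud were off by 1–2 mm because the arm was still settling, and I corrected this with a later picture before descending.

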